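# Flash-sterilise the spoon end of a spatula in the bench steriliser

## Task

The steel spatula stands spoon up in the plastic beaker, where only its spoon half can be taken: lift it out, lay it down (the wire tool rest serves) and take it again by the other half, then sterilise the spoon. Put the spoon first down the tilted tube of the bench steriliser, push gently until the spring cup at the bottom is all the way in, and keep it pressed for two to three seconds. Finally lay the spatula in both saddles of the tool rest with the spoon sticking well out past one end, and leave the beaker and the weighing bottle standing.

Things in the scene. Friction and masses are not known exactly. Their poses are not given: they have to be found in the camera images.
- spatula: Loose double-ended steel spatula, 193 mm long, 20 g: rod (solid as a bar 8 mm wide, 6.5 mm thick), blue sleeve at its middle, oval spoon at its -y end, square blade at its +y end. Origin: mid-length, 3 mm under the centre line; y runs from spoon to blade, z is normal to the spoon. Starts leaning in the beaker, spoon up, 54 degrees above level, 90 mm clear of the rim.
- spoon_tip (a point): Point on the rod's centre line at the very end of the spoon (0.5 mm short of it), 96 mm from the spatula's origin; its axes are the spatula's.
- tool_beaker: Loose clear plastic beaker, 76 mm wide, 85 mm high, upright, open; origin at the centre of its underside. It holds the spatula. It stands on one side of the rest, left or right, and the steriliser on the other.
- steriliser: Bench steriliser, fixed: white foot 150 x 104 x 28 mm, grey fork, perforated steel tube (65 mm outside, 117 mm long) with a white ceramic lining. Origin: centre of its underside; x points away from the side of the open mouth. The tube's axis lies in the x-z plane: from the mouth it runs along +x and down, 40 degrees below level.
- tube_mouth (a point): Centre of the tube's open mouth (45 mm to -x of the steriliser's origin, 137 mm above the bench). Bore 36 mm wide. The floor of the cup lies 80 mm down the axis from here when the cup is out, 90 mm when it is all the way in. Its axes are the steriliser's.
- start_cup (a joint): Travel of the ceramic cup at the bottom of the tube along the tube's axis, in m: 0 out (sprung), 0.010 all the way in. The spring pushes back with about 2.5 to 5 N. The cup is a dish 27 mm wide inside with a 7 mm rim.
- cup_floor (a point): Centre of the floor of the cup, moving with it; the axes are tilted, z points along the tube's axis out of the mouth.
- tool_rest: Wire tool rest, fixed: plate 125 x 66 mm, two upright frames of 5 mm wire 95 mm apart (x = -47.5 and +47.5 mm), each bent into an open V saddle 40 mm wide, 20 mm deep; posts at y = -24 and +24 mm, tops at 83 mm; nothing between the frames. Origin: centre of the underside; x runs from saddle to saddle, away from the robot.
- saddle_front (a point): Lowest point of the V of the farther saddle (+47.5 mm along the rest's x), on the wire's top, 61.5 mm above the bench. A lying spatula's centre line comes about 5 mm above it.
- saddle_back (a point): The same of the nearer saddle (-47.5 mm along the rest's x), 61.5 mm above the bench.
- weigh_bottle: Loose glass weighing bottle with a knobbed lid, 39 mm wide, 59 mm high, standing near the front edge; origin at the centre of its underside. A bystander.
There are look-alikes about, which are no part of the job. Leave any orange look-alike of the tool_beaker alone.

How it is judged:
On the way:
1. the held spatula's spoon presses the cup at least 6 mm in, for 1.5 s (value of joint start_cup above 0.006 m and distance between spoon_tip and cup_floor below 0.02 m and contact force between spatula and start_cup above 0.5 N and contact force between the fingers and spatula above 1 N), for 1.5 s.
At the end, for the whole second after the job is handed in: Spatula at rest in both saddles, within 0.15 rad of the rest's length, its middle within 45 mm of the rest's middle and 12 mm of its centre line, spoon tip 42 mm or more past a saddle. Cup out again (under 2 mm). Beaker and weighing bottle upright within 0.15 rad (angle between the y axis of spatula and the x axis of tool_rest, either way round below 0.15 rad and y of spoon_tip in the frame of tool_rest between -0.02 and 0.02 m and y of spatula in the frame of tool_rest between -0.012 and 0.012 m and z of spatula in the frame of tool_rest between 0.056 and 0.08 m and z of spoon_tip in the frame of tool_rest between 0.052 and 0.084 m and x of spatula in the frame of tool_rest between -0.045 and 0.045 m and (x of spoon_tip in the frame of tool_rest above 0.09 m or x of spoon_tip in the frame of tool_rest below -0.09 m) and linear speed of spatula below 0.02 m/s and value of joint start_cup below 0.002 m and angle between each of tool_beaker, weigh_bottle's own z axis and vertical below 0.15 rad); the robot touches nothing.
It fails at once if the spatula strikes or presses the steriliser or its cup with more than 25 N (contact force between spatula and steriliser above 25 N or contact force between spatula and start_cup above 25 N).
It fails at once if the beaker or the weighing bottle is knocked over (angle between any of tool_beaker, weigh_bottle's own z axis and vertical above 0.7 rad).
It also fails if it takes over 66 s, if anything falls off the work surface, if the arm or the gripper's body presses on something with over 40 N, if the wrist force passes 120 N, or if a joint passes its speed limit or range.

## Robot

A 6-joint arm with a two-finger parallel gripper is mounted at the origin on a cart in front of the work surface, level with it; the furniture and walls round the work are solid. World frame = base frame: x ahead of the robot, y to its left, z up, the work surface at z = 0. Lengths are in m, angles in rad, forces in N, time in s.
With the tool pointing down it reaches from about 0.3 to 0.95 m from the base axis. Payload 3.1 kg.
Tool frame: the origin (TCP) lies midway between the tips of the shut fingers; the grasp point (between the pads) lies 19 mm behind it (arm.grasp_offset is the distance from the TCP to the grasp point, in m); z points along the fingers, y is the direction in which the jaws open and shut (so a half turn about z gives the same grasp; the last joint's range is limited). The gripper opens to 85 mm and grips with 20 to 120 N. Pads are 22 mm wide; open, the fingers measure 114 mm over their backs; the gripper's body (76 mm by 85 mm) begins 54 mm behind the grasp point. The pads swing forward as they close: fully open they stand 13 mm farther back than shut.
Start: joints at [-1.382, 0.308, 1.634, -0, 1.2, -0.07], TCP at [0.16, -0.604, 0.191] pointing down, gripper open.
Joint ranges: [-3.06, 3.06], [-0.79, 1.96], [0.05, 2.63], [-1.19, 4.34], [0.05, 2.64], [-2.94, 2.94]. Speed limits (rad/s): [2.79, 2.79, 3.14, 3.14, 3.14, 3.14].

## Interface

Orientations are given as a rotation vector (axis times angle).
In Python, from rig import arm, eyes gives the robot as it stands.
- The arm moves only by the tool step_arm, never from a script. Its argument "series" is a list of rows, each a list of 3 entries, a list of its own where there are three numbers: the shift along the tool's x, y, z in m, then the turn, a rotation vector about the tool's x, y, z in degrees, then the closure, from 0 (fully open) to 1 (shut). In form: [[[x, y, z], [rx, ry, rz], jaw], ...]. A call has 1 to 5 rows; each row is the pose to reach, as a shift and turn from the pose measured when the call began, along the tool's axes at that moment; what a row does not reach only later rows make up. A row lasts 1/12 s, in which the tool goes at most 41.7 mm and 7.16 degrees, less where a joint would pass 70% of its speed; a pose out of reach is approached as far as the arm can. A call with a gripper value outside its range is refused whole. The fingers move at their own pace and stop on an object; "force" is the grip in N (left out, the last holds). Time passes only in rows, so rows that repeat a pose let the fingers close. It gives the time, the measured TCP pose, the force and the opening at its end, in the units of the state.
- arm.get_obs(): the state, without advancing time (a new reading comes with each control period).
- eyes.read_camera(name): name is "scene" or "top"; returns (picture, depth): 480x640x3 uint8, blue, green, red; 480x640 float32, m along the optical axis (not along the pixel's ray), 0 where there is no reading.
- eyes.camera_info(name): a dict with "fx", "fy", "cx", "cy" (pixels), "extrinsics" (4x4, takes a point from camera to world coordinates). Camera axes: x right, y up, looking along -z (the intrinsics and any distortion apply to the point x, -y, -z); pixel columns grow to the right and rows downward; lengths in m; the calibration is good to about 2 mm. A picture is of the moment at which its call begins. camera_info takes no time and is no camera call.
- arm.job_done(): hands the job in, once; it reports no verdict.
The state is a dict: "time": time; "joint_pos": joint angles; "dq": joint speeds; "tau": joint torques, N m; "ee_pos": TCP position; "eef_rot": TCP orientation; "force": force on the tool from outside, world axes, zero at the start; "ft_torque": the same for the moment, N m; "width": finger opening in m.
Only numpy, scipy, OpenCV 4.12 (cv2) and the standard library are available. Lean on these libraries where they do the work, as an engineer would, in place of code of your own. Each camera call takes 0.05 s, during which the arm holds its last target. There are 200 camera calls.

## Working session

There is one attempt and no reset: what is moved stays moved. The work goes in short steps, Python scripts to look and compute and a tool call to move; the robot and the scene stay as the last step left them, time stands still between calls to the robot, and variables do not carry over. Pictures are saved under pics/ and viewed, about 8 in all and at most 12, crops included, and the job is handed in when it is done.

Besides the shell and the picture viewer there is one more tool, called as name(argument=value, ...), one argument or row to a line, values as JSON. step_arm: Moves the arm, as the interface text tells. Its arguments: {"type":"object","properties":{"series":{"type":"array","items":{"type":"array"}},"force":{"type":"number"}},"required":["series"]}

```bash
ls; mkdir -p pics; python3 - <<'E'
from rig import arm, eyes
import cv2, numpy as np
print(arm.get_obs())
for n in ("scene","top"):
    p,d=eyes.read_camera(n); cv2.imwrite(f"pics/{n}0.png",p); np.save(f"{n}0.npy",d)
    print(n,eyes.camera_info(n))
E
```

```text
pics
{'time': 0.0, 'joint_pos': array([-1.38169903e+00,  3.09017253e-01,  1.63519128e+00,  3.19389265e-06,
        1.19968065e+00, -6.97079363e-02]), 'dq': array([-1.37412323e-05, -1.44036240e-04, -1.62763627e-04,  1.80148712e-04,
        1.72528666e-03, -8.41833946e-04]), 'tau': array([-2.68355388e-04, -4.15256739e+01, -2.76663959e+01, -1.47657357e-05,
        1.01687608e-02,  7.36689941e-06]), 'ee_pos': array([ 0.15975197, -0.60329731,  0.19003729]), 'eef_rot': array([-3.11305308e+00, -4.05099040e-01,  2.10394104e-04]), 'force': array([ 0.30083958,  0.03266113, -0.03073673]), 'ft_torque': array([-0.03339828,  0.0123858 ,  0.03360588]), 'width': 0.08516822482078246}
scene {'fx': 483.608184714064, 'fy': 483.608184714064, 'cx': 320.79179601470986, 'cy': 234.64397273979506, 'extrinsics': array([[ 0.9138382 ,  0.26010741, -0.3118395 ,  0.22060029],
       [-0.40604518,  0.57546161, -0.70990932, -0.66189002],
       [-0.00520101,  0.77536319,  0.63149417,  0.71687865],
       [ 0.        ,  0.        ,  0.        ,  1.        ]])}
top {'fx': 613.9893165520907, 'fy': 613.9893165520907, 'cx': 329.68671682566617, 'cy': 243.69635424881795, 'extrinsics': array([[-0.02186468,  0.97368663, -0.22683977,  0.2750081 ],
       [-0.99973816, -0.02282564, -0.00161376, -0.01200291],
       [-0.00674906,  0.22674509,  0.97393075,  1.30897078],
       [ 0.        ,  0.        ,  0.        ,  1.        ]])}
```

View pics/scene0.png

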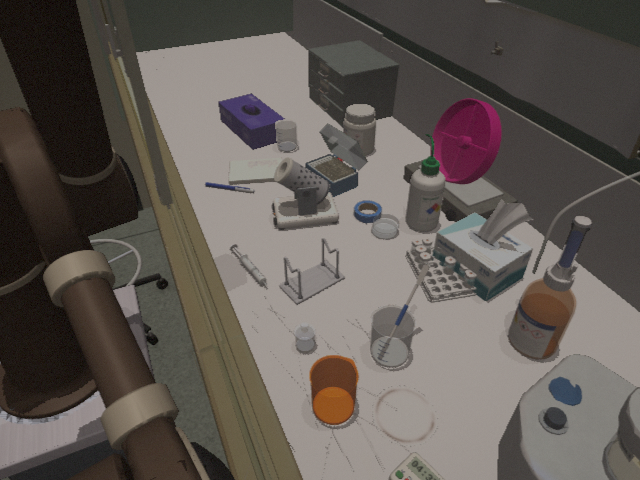

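View pics/top0.png

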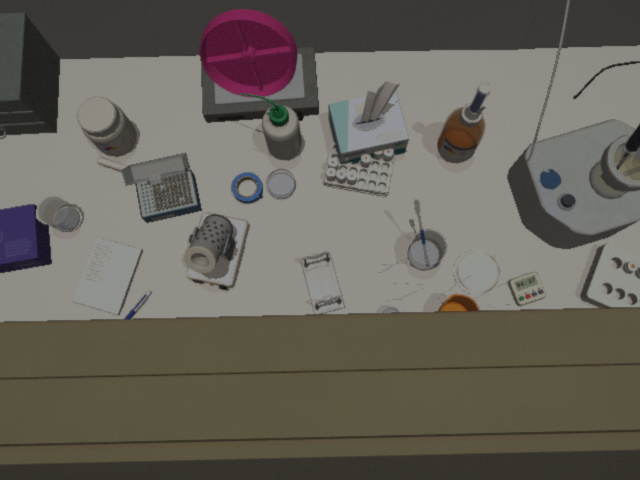

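Candidates for the spatula: the blue-sleeved rod in the clear beaker, scene (405,310) / top (422,235), against the blue pen, scene (230,187), and the syringe, scene (248,265). For the beaker: the clear one, scene (392,337), against the orange one, scene (333,390), and the small one, scene (286,135). I choose the rod in the clear beaker and check it in a close crop.

```bash
cat > h.py <<'E'
import numpy as np, cv2
from rig import arm, eyes
from scipy.spatial.transform import Rotation as R
def ray(n,u,v):
    c=eyes.camera_info(n);E=c["extrinsics"]
    d=E[:3,:3]@np.array([(u-c["cx"])/c["fx"],-(v-c["cy"])/c["fy"],-1.]);return E[:3,3],d
def onz(n,u,v,z):
    o,d=ray(n,u,v);return o+d*(z-o[2])/d[2]
def dep(n,D,u,v):
    o,d=ray(n,u,v);return o+d*D[int(round(v)),int(round(u))]
def cloud(n,D):
    c=eyes.camera_info(n);E=c["extrinsics"];v,u=np.mgrid[0:480,0:640]
    d=np.stack([(u-c["cx"])/c["fx"],-(v-c["cy"])/c["fy"],-np.ones(u.shape)],-1)
    P=(d*D[...,None])@E[:3,:3].T+E[:3,3];P[D==0]=np.nan;return P
def tri(u1,v1,u2,v2):
    (o,d),(p,e)=ray("scene",u1,v1),ray("top",u2,v2)
    s=np.linalg.lstsq(np.stack([d,-e],1),p-o,rcond=None)[0]
    a,b=o+s[0]*d,p+s[1]*e;return (a+b)/2,np.linalg.norm(a-b)
def proj(n,P):
    c=eyes.camera_info(n);E=c["extrinsics"];q=E[:3,:3].T@(np.asarray(P)-E[:3,3])
    return c["cx"]+c["fx"]*q[0]/-q[2],c["cy"]-c["fy"]*q[1]/-q[2]
E
python3 - <<'E'
from h import *
s=cv2.imread("pics/scene0.png");t=cv2.imread("pics/top0.png")
def c(i,u,v,w,h,W,H): return cv2.resize(i[v:v+h,u:u+w],(W,H),interpolation=cv2.INTER_CUBIC)
a=c(s,360,255,80,120,400,600)
b=c(t,380,190,80,60,400,300); d=c(t,290,245,80,60,400,300)
cv2.imwrite("pics/m1.png",np.hstack([a,np.vstack([b,d])]))
a=c(s,265,150,80,60,400,300); b=c(t,170,200,80,60,400,300)
e=c(s,275,235,80,60,400,300); f=c(s,280,310,80,60,400,300)
cv2.imwrite("pics/m2.png",np.vstack([np.hstack([a,b]),np.hstack([e,f])]))
D=np.load("scene0.npy");T=np.load("top0.npy")
Ps,Pt=cloud("scene",D),cloud("top",T)
print(np.isfinite(Ps[...,0]).mean(),np.isfinite(Pt[...,0]).mean())
for n,P,i in(("scene",Ps,s),("top",Pt,t)):
    h=cv2.cvtColor(i,cv2.COLOR_BGR2HSV)
    m=cv2.inRange(h,(105,120,40),(130,255,255))
    k,l,st,ce=cv2.connectedComponentsWithStats(m)
    for j in range(1,k):
        if st[j,4]>12: print(n,st[j],ce[j].round(1),np.nanmedian(P[l==j],0).round(3))
E
```

```text
0.9960123697916666 0.9960123697916666
scene [207 183  19   4  23] [215.6 184.8] [0.399 0.442 0.009]
scene [374 203   7  12  24] [377.9 208.8] [0.736 0.153 0.02 ]
top [541 171  19  16 151] [549.4 178.9] [ 0.669 -0.451  0.142]
top [233 173  29  29 236] [247.8 187.7] [0.703 0.167 0.019]
top [   0  206   38   60 1361] [ 17.7 230.9] [0.612 0.642 0.069]
top [421 231   4  12  24] [422.5 236.5] [ 0.571 -0.201  0.083]
top [126 311   8   8  31] [129.9 314.7] [0.432 0.417 0.01 ]
```

View pics/m1.png

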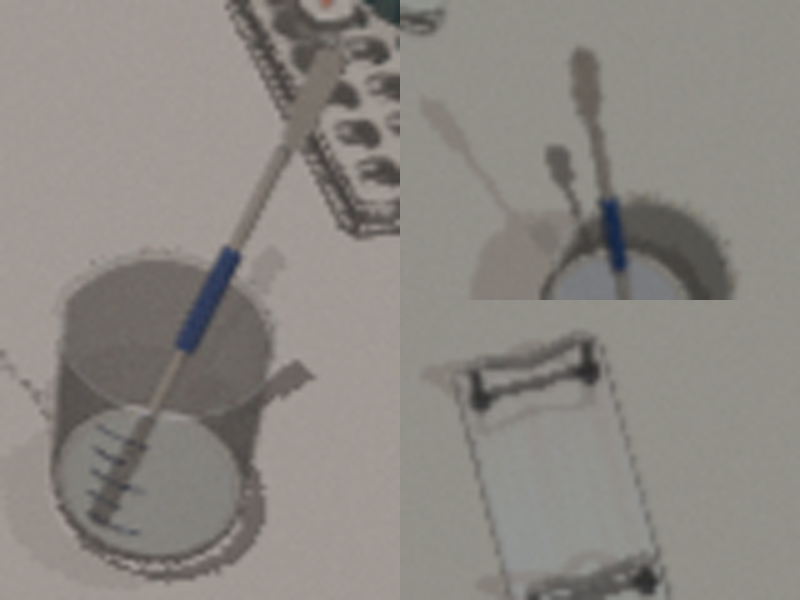

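View pics/m2.png

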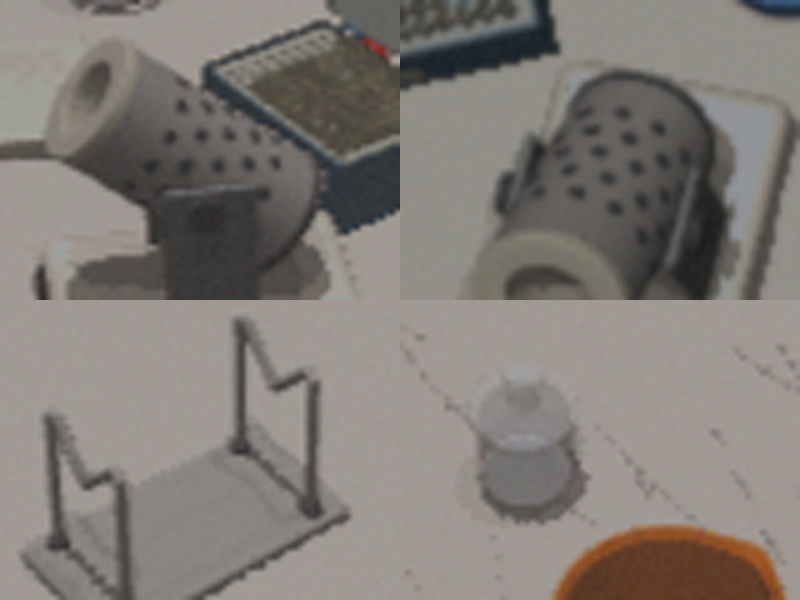

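The crops confirm the choice: an oval spoon at scene (426,263), a blue sleeve at scene (406,305)–(397,325), the blade in the clear beaker at scene (380,359). Also seen are the rest's V bottoms at scene (330.6,252.6) and (293,272), the tube mouth near scene (282,168), and the bottle at scene (305,340).

```bash
python3 - <<'E'
from h import *
np.set_printoptions(precision=4,suppress=True)
tip,e1=tri(426.2,263.4,416.2,199.6); st,e2=tri(406.4,305,421.6,230); sb,e3=tri(397.2,325,423.8,243.6)
print("tip",tip,e1,"sl",st,e2,sb,e3,"lens",np.linalg.norm(tip-st),np.linalg.norm(st-sb))
d=(tip-sb)/np.linalg.norm(tip-sb);print("dir",d,"elev",np.degrees(np.arcsin(d[2])),"tip proj: mid dist",np.linalg.norm(tip-(st+sb)/2))
F=onz("scene",330.6,252.6,.0615);B=onz("scene",293,272,.0615)
print("saddles",F,B,np.linalg.norm(F-B),"yaw",np.degrees(np.arctan2(F[1]-B[1],F[0]-B[0])))
print("mouth",tri(281.8,168,198,258),onz("scene",281.8,168,.137),onz("top",198,258,.137))
s=cv2.imread("pics/scene0.png");t=cv2.imread("pics/top0.png")
Ps=cloud("scene",np.load("scene0.npy"));Pt=cloud("top",np.load("top0.npy"))
# rest from depth: points z .03-.09 near, both
for n,P in(("s",Ps),("t",Pt)):
    c=(F+B)/2
    m=(np.hypot(P[...,0]-c[0],P[...,1]-c[1])<.09)&(P[...,2]>.03)&(P[...,2]<.095)
    q=P[m];print("rest",n,len(q),cv2.minAreaRect(q[:,:2].astype(np.float32)),q[:,2].max())
    m=(np.hypot(P[...,0]-.56,P[...,1]-.21)<.12)&(P[...,2]>.02)&(P[...,2]<.034)
    q=P[m];print("foot",n,len(q),cv2.minAreaRect(q[:,:2].astype(np.float32)),np.median(q[:,2]))
    m=(np.hypot(P[...,0]-.56,P[...,1]-.21)<.14)&(P[...,2]>.06)
    q=P[m];print("tube",n,len(q),q.min(0),q.max(0))
    if n=="t":
        a=q-q.mean(0);u,w,v=np.linalg.svd(a,full_matrices=False);print(v,w,q.mean(0))
    m=(np.hypot(P[...,0]-sb[0],P[...,1]-sb[1])<.08)&(P[...,2]>.03)&(P[...,2]<.095)
    q=P[m];print("beaker",n,len(q),q.min(0),q.max(0))
# bench ellipse for beaker base
print("bottle knob",onz("scene",304.5,325,.059),"beaker base",onz("scene",390,351,.003))
E
```

```text
tip [ 0.6267 -0.1807  0.1607] 0.00013170493985132175 sl [ 0.5834 -0.1985  0.0942] 0.0024570946637484724 [ 0.5632 -0.2069  0.0602] 0.0035238380763601596 lens 0.08137776646951707 0.04040945513288845
dir [0.522  0.2145 0.8256] elev 55.645267764298424 tip proj: mid dist 0.10156929541458247
saddles [0.5389 0.0133 0.0615] [ 0.4475 -0.0087  0.0615] 0.0940097010830527 yaw 13.499205219306168
mouth (array([0.5246, 0.2478, 0.1367]), np.float64(0.0015236184854311165)) [0.5237 0.2473 0.137 ] [0.5253 0.2476 0.137 ]
rest s 288 ((0.4928707480430603, 0.006176497787237167), (0.10254363715648651, 0.05333325266838074), 13.425814628601074) 0.08574370838784406
foot s 1203 ((0.570533037185669, 0.2353726327419281), (0.11951752752065659, 0.16067448258399963), 75.73628234863281) 0.027850584113065624
tube s 1517 [0.5004 0.1864 0.0601] [0.6274 0.2746 0.1618]
beaker s 1796 [ 0.5133 -0.2511  0.03  ] [ 0.5886 -0.1758  0.095 ]
rest t 163 ((0.49218815565109253, 0.008911266922950745), (0.09996668249368668, 0.05276087298989296), 13.460258483886719) 0.08779137972131368
foot t 1417 ((0.5699766278266907, 0.23751646280288696), (0.11333350837230682, 0.16047075390815735), 76.38068389892578) 0.027482429357535088
tube t 1971 [0.5009 0.1909 0.0602] [0.6292 0.2774 0.1642]
[[-0.8335  0.2974  0.4656]
 [ 0.4324  0.8758  0.2147]
 [ 0.3439 -0.3803  0.8586]] [1.6594 0.8871 0.7023] [0.5592 0.2302 0.1194]
beaker t 636 [ 0.5126 -0.2483  0.0303] [ 0.5877 -0.1736  0.095 ]
bottle knob [ 0.4176 -0.1397  0.059 ] beaker base [ 0.5519 -0.2143  0.003 ]
```

```bash
cat >> h.py <<'E'
def Rt(yaw,p):
    "tool x ahead along yaw (deg), fingers leaning ahead of straight down by p (deg)"
    y,p=np.radians([yaw,p]);h=np.array([np.cos(y),np.sin(y),0]);Z=np.array([0,0,1.])
    x=h*np.cos(p)+Z*np.sin(p);z=h*np.sin(p)-Z*np.cos(p);return np.stack([x,np.cross(z,x),z],1)
GO=arm.grasp_offset
def plan(wps,jaw,start=None,mm=38,deg=6.5,settle=1):
    "wps: list of (grasp point, R[, max mm per row]); prints the rows"
    o=arm.get_obs();p,M=(o["ee_pos"],R.from_rotvec(o["eef_rot"]).as_matrix()) if start is None else start
    poses=[]
    for w in wps:
        g,Q=w[0],w[1];m=w[2] if len(w)>2 else mm
        t=np.asarray(g)+Q[:,2]*GO;rv=R.from_matrix(M.T@Q).as_rotvec()
        n=max(1,int(np.ceil(max(np.linalg.norm(t-p)*1e3/m,np.degrees(np.linalg.norm(rv))/deg))))
        for k in range(1,n+1): poses.append((p+(t-p)*k/n,M@R.from_rotvec(rv*k/n).as_matrix()))
        p,M=t,Q
    poses+=[poses[-1]]*settle
    p0,M0=(o["ee_pos"],R.from_rotvec(o["eef_rot"]).as_matrix()) if start is None else start
    for i in range(0,len(poses),5):
        print([[[float(x) for x in (M0.T@(a-p0)).round(4)],[float(x) for x in np.degrees(R.from_matrix(M0.T@b).as_rotvec()).round(1)],jaw] for a,b in poses[i:i+5]])
        p0,M0=poses[min(i+4,len(poses)-1)]
E
python3 - <<'E'
from h import *
Q=Rt(22,50);g=np.array([.5996,-.1918,.1178])
plan([([.40,-.40,.32],Rt(0,10)),(g-Q[:,2]*.09+[0,0,.05],Q),(g-Q[:,2]*.09,Q)],0.4)
print(GO)
E
```

```text
[[[0.0319, -0.0149, -0.0123], [-0.2, 1.1, 1.6], 0.4], [[0.0639, -0.0299, -0.0247], [-0.3, 2.2, 3.3], 0.4], [[0.0958, -0.0448, -0.037], [-0.5, 3.3, 4.9], 0.4], [[0.1278, -0.0598, -0.0494], [-0.6, 4.4, 6.6], 0.4], [[0.1597, -0.0747, -0.0617], [-0.8, 5.5, 8.2], 0.4]]
[[[0.0305, -0.0193, -0.0096], [-0.2, 1.1, 1.6], 0.4], [[0.0611, -0.0386, -0.0191], [-0.3, 2.2, 3.3], 0.4], [[0.0916, -0.0579, -0.0287], [-0.5, 3.3, 4.9], 0.4], [[0.1222, -0.0771, -0.0382], [-0.6, 4.4, 6.6], 0.4], [[0.1446, -0.1015, -0.0235], [0.5, 10.1, 3.7], 0.4]]
[[[0.0179, -0.0255, 0.0185], [1.6, 5.6, -2.8], 0.4], [[0.0358, -0.0509, 0.037], [3.2, 11.3, -5.6], 0.4], [[0.0537, -0.0764, 0.0555], [4.8, 16.9, -8.3], 0.4], [[0.0715, -0.1018, 0.074], [6.4, 22.6, -11.1], 0.4], [[0.0894, -0.1273, 0.0925], [8.0, 28.2, -13.9], 0.4]]
[[[0.0113, -0.0184, 0.029], [1.6, 5.6, -2.8], 0.4], [[-0.0062, -0.018, 0.0469], [1.6, 5.6, -2.8], 0.4], [[-0.0236, -0.0176, 0.0648], [1.6, 5.6, -2.8], 0.4], [[-0.0236, -0.0176, 0.0648], [1.6, 5.6, -2.8], 0.4]]
0.0187
```

step_arm(
  series=[
    [[0.032,-0.015,-0.012],[-0.2,1.1,1.6],0.4],
    [[0.064,-0.03,-0.025],[-0.3,2.2,3.3],0.4],
    [[0.096,-0.045,-0.037],[-0.5,3.3,4.9],0.4],
    [[0.128,-0.06,-0.049],[-0.6,4.4,6.6],0.4],
    [[0.16,-0.075,-0.062],[-0.8,5.5,8.2],0.4],
  ],
  force=30,
)

```text
time: 0.52
ee_pos: [0.296, -0.4884, 0.252]
eef_rot: [-3.131, -0.178, -0.152]
force: [-0.4, 0.0, 0.2]
width: 0.0513
```

step_arm(
  series=[
    [[0.031,-0.019,-0.01],[-0.2,1.1,1.6],0.4],
    [[0.061,-0.039,-0.019],[-0.3,2.2,3.3],0.4],
    [[0.092,-0.058,-0.029],[-0.5,3.3,4.9],0.4],
    [[0.122,-0.077,-0.038],[-0.6,4.4,6.6],0.4],
    [[0.145,-0.101,-0.023],[0.5,10.1,3.7],0.4],
  ],
)

```text
time: 0.93
ee_pos: [0.4325, -0.3731, 0.2959]
eef_rot: [-3.094, -0.082, -0.442]
force: [1.8, -0.4, 0.5]
width: 0.0512
```

step_arm(
  series=[
    [[0.018,-0.025,0.018],[1.6,5.6,-2.8],0.4],
    [[0.036,-0.051,0.037],[3.2,11.3,-5.6],0.4],
    [[0.054,-0.076,0.055],[4.8,16.9,-8.3],0.4],
    [[0.071,-0.102,0.074],[6.4,22.6,-11.1],0.4],
    [[0.089,-0.127,0.092],[8,28.2,-13.9],0.4],
  ],
)

```text
time: 1.35
ee_pos: [0.5369, -0.2385, 0.2335]
eef_rot: [-2.751, -0.461, -1.139]
force: [1.1, 0.6, -1.2]
width: 0.0513
```

```bash
python3 - <<'E'
from h import *
Q=Rt(22,50);g=np.array([.5996,-.1918,.1178])
plan([(g-Q[:,2]*.06,Q)],0.4)
E
```

```text
[[[-0.0109, -0.0073, 0.0311], [0.7, 1.7, -0.7], 0.4], [[-0.0218, -0.0146, 0.0622], [1.4, 3.3, -1.4], 0.4], [[-0.0327, -0.0218, 0.0934], [2.1, 5.0, -2.1], 0.4], [[-0.0327, -0.0218, 0.0934], [2.1, 5.0, -2.1], 0.4]]
```

step_arm(
  series=[
    [[-0.011,-0.007,0.031],[0.7,1.7,-0.7],0.4],
    [[-0.022,-0.015,0.062],[1.4,3.3,-1.4],0.4],
    [[-0.033,-0.022,0.093],[2.1,5,-2.1],0.4],
    [[-0.033,-0.022,0.093],[2.1,5,-2.1],0.4],
    [[-0.033,-0.022,0.093],[2.1,5,-2.1],0.4],
  ],
)

```text
time: 1.77
ee_pos: [0.5683, -0.2014, 0.1414]
eef_rot: [-2.657, -0.513, -1.233]
force: [-0.2, -0.0, 0.1]
width: 0.0512
```

```bash
python3 - <<'E'
from h import *
Q=Rt(22,50);g=np.array([.5996,-.1918,.1178])
plan([(g,Q,20)],0.4)
s,d=eyes.read_camera("scene");t,dt=eyes.read_camera("top")
def c(i,u,v,w,h,W,H): return cv2.resize(i[v:v+h,u:u+w],(W,H),interpolation=cv2.INTER_CUBIC)
cv2.imwrite("pics/m3.png",np.hstack([c(s,350,215,100,150,400,600),c(t,380,170,80,120,400,600)]))
E
```

```text
[[[0.001, 0.001, 0.0196], [-0.1, 0.0, -0.1], 0.4], [[0.002, 0.0021, 0.0392], [-0.2, 0.1, -0.2], 0.4], [[0.0031, 0.0031, 0.0588], [-0.3, 0.1, -0.3], 0.4], [[0.0031, 0.0031, 0.0588], [-0.3, 0.1, -0.3], 0.4]]
```

View pics/m3.png

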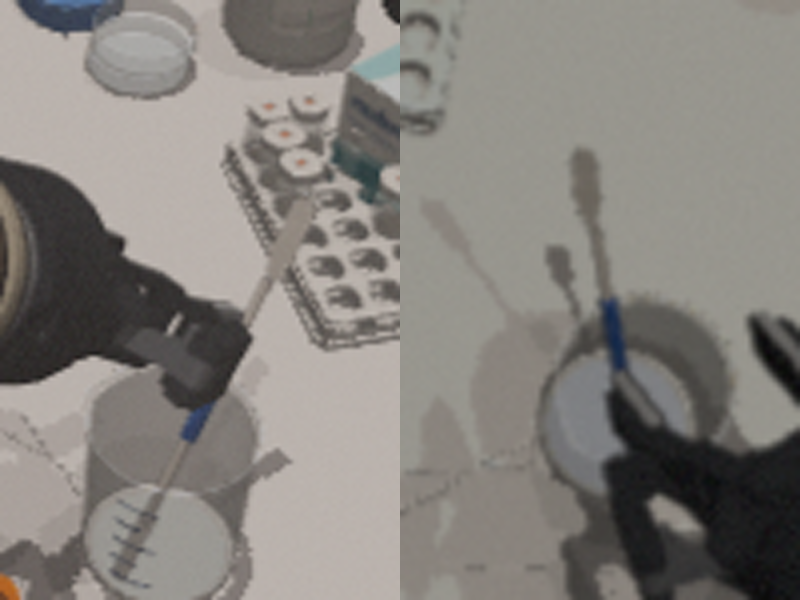

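The picture shows the jaws straddling the rod, with finger tips in the top crop at (620,370) and (755,320). The rod may sit left of their midline, so I check the numbers.

```bash
python3 - <<'E'
from h import *
o=arm.get_obs();p=o["ee_pos"];M=R.from_rotvec(o["eef_rot"]).as_matrix()
for b in(0,.008,.0187):
  for s in(-.0256,0,.0256): print(b,s,np.array(proj("top",p-b*M[:,2]+s*M[:,1])).round(1),np.array(proj("scene",p-b*M[:,2]+s*M[:,1])).round(1))
g=np.array([.5996,-.1918,.1178]);print(proj("top",g),proj("scene",g))
E
```

```text
0 -0.0256 [417.2 234.1] [392.  280.9]
0 0 [429.1 229. ] [404.4 288.5]
0 0.0256 [441. 224.] [417.3 296.3]
0.008 -0.0256 [418.9 236.3] [390.  280.5]
0.008 0 [430.9 231.2] [402.5 288.2]
0.008 0.0256 [442.8 226.1] [415.5 296.1]
0.0187 -0.0256 [421.2 239.2] [387.2 280.1]
0.0187 0 [433.2 234.1] [399.8 287.8]
0.0187 0.0256 [445.2 229. ] [412.9 295.8]
(np.float64(419.63147067621856), np.float64(218.7762267555651)) (np.float64(413.16669012151584), np.float64(290.2172585119633))
```

```bash
python3 - <<'E'
from h import *
o=arm.get_obs();p=o["ee_pos"];M=R.from_rotvec(o["eef_rot"]).as_matrix()
for n in("scene","top"):
    im,D=eyes.read_camera(n);P=cloud(n,D);L=(P-p)@M
    dark=im.max(2)<75
    m=dark&(abs(L[...,0])<.03)&(abs(L[...,1])<.07)&(L[...,2]>-.06)&(L[...,2]<.03)
    for s in(-1,1):
        q=L[m&(L[...,1]*s>0.012)]
        if len(q): print(n,s,len(q),"min",np.percentile(q,2,0).round(3),"max",np.percentile(q,98,0).round(3))
    q=(L[(abs(L[...,0])<.06)&(abs(L[...,1])<.02)&(L[...,2]>.02)&(L[...,2]<.09)&~dark]);print("rod-ish",len(q),q.mean(0).round(3) if len(q) else "")
    h=cv2.inRange(cv2.cvtColor(im,cv2.COLOR_BGR2HSV),(105,100,30),(130,255,255))>0
    q=L[h&(np.linalg.norm(L,axis=-1)<.12)];print("sleeve",q.mean(0).round(3),len(q))
E
```

```text
scene -1 9 min [ 0.006 -0.027 -0.056] max [ 0.01  -0.024 -0.045]
scene 1 3 min [ 0.007  0.032 -0.06 ] max [ 0.008  0.034 -0.05 ]
rod-ish 285 [-0.009  0.002  0.047]
sleeve [-0.059 -0.     0.044] 25
top -1 19 min [-0.004 -0.039 -0.059] max [ 0.016 -0.029 -0.047]
top 1 29 min [-0.007  0.025 -0.059] max [ 0.013  0.036 -0.045]
rod-ish 190 [-0.009 -0.001  0.046]
sleeve [-0.047 -0.003  0.043] 30
```

The rod is centred between the jaws (y offset within 3 mm) and the depth agrees, so I take it.

step_arm(
  series=[
    [[0.001,0.001,0.02],[0,0,0],0.4],
    [[0.002,0.001,0.04],[0,0,0],0.4],
    [[0.003,0.001,0.06],[0,0,0],0.4],
    [[0.003,0.001,0.06],[0,0,0],0.4],
    [[0.003,0.001,0.06],[0,0,0],0.7],
  ],
)

```text
time: 2.38
ee_pos: [0.6171, -0.1896, 0.1138]
eef_rot: [-2.662, -0.524, -1.25]
force: [0.1, 0.5, -0.6]
width: 0.0407
```

step_arm(
  series=[
    [[0,0,0],[0,0,0],1],
    [[0,0,0],[0,0,0],1],
    [[0,0,0],[0,0,0],1],
    [[0,0,0],[0,0,0],1],
    [[0,0,0],[0,0,0],1],
  ],
)

```text
time: 2.8
ee_pos: [0.617, -0.1901, 0.1143]
eef_rot: [-2.663, -0.524, -1.251]
force: [-1.0, -0.0, 0.1]
width: 0.0003
```

The fingers shut on nothing, so I look.

```bash
python3 - <<'E'
from h import *
s,d=eyes.read_camera("scene");t,dt=eyes.read_camera("top")
def c(i,u,v,w,h,W,H): return cv2.resize(i[v:v+h,u:u+w],(W,H),interpolation=cv2.INTER_CUBIC)
cv2.imwrite("pics/m4.png",np.hstack([c(s,360,225,80,120,400,600),c(t,390,180,60,90,400,600)]))
o=arm.get_obs();p=o["ee_pos"];M=R.from_rotvec(o["eef_rot"]).as_matrix()
print(o["force"])
for n in("scene","top"): print(n,[np.array(proj(n,p-b*M[:,2])).round(1) for b in(0,.0187,.06)])
E
```

```text
[-0.39463479 -0.2425987  -0.31213422]
scene [array([420.8, 288.1]), array([416.8, 287.4]), array([407.2, 286. ])]
top [array([417.9, 211. ]), array([421.7, 215.7]), array([430.5, 226.5])]
```

View pics/m4.png

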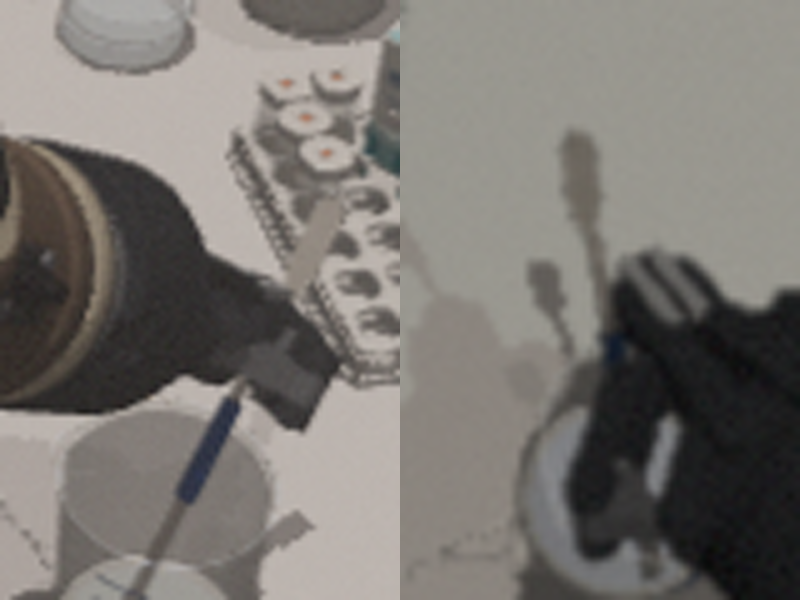

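```bash
python3 - <<'E'
from h import *
o=arm.get_obs();p=o["ee_pos"];M=R.from_rotvec(o["eef_rot"]).as_matrix()
P,e=tri(424,303,430,220.5);print(p,P,e,"world off",P-p,"tool off",(P-p)@M)
for n in("scene","top"):
    im,D=eyes.read_camera(n);C=cloud(n,D);L=(C-p)@M
    m=(im.max(2)<110)&(abs(L[...,0])<.05)&(abs(L[...,1])<.06)&(L[...,2]>-.05)&(L[...,2]<.04)&(C[...,2]>.09)
    q=L[m];print(n,len(q),np.percentile(q,[2,50,98],axis=0).round(3) if len(q) else "")
    v,u=np.where(m);print(u.min(),u.max(),v.min(),v.max())
print(o["joint_pos"],R.from_rotvec(o["eef_rot"]).as_matrix())
E
```

```text
[ 0.61695163 -0.18980972  0.11395443] [ 0.60247857 -0.21592758  0.10689939] 0.008337335403112921 world off [-0.01447305 -0.02611786 -0.00705504] tool off [-0.02040589  0.01872284 -0.01320759]
scene 32 [[-0.044 -0.006 -0.048]
 [-0.037 -0.003 -0.017]
 [ 0.01   0.007 -0.014]]
403 417 283 309
top 85 [[-0.043 -0.012 -0.049]
 [ 0.008 -0.005 -0.017]
 [ 0.039  0.003 -0.013]]
415 432 201 233
[-0.77110392  0.32499346  2.12381185  1.33845212  0.80382979 -0.6408779 ] [[ 0.59056295  0.37478924  0.71468065]
 [ 0.24647232 -0.92706323  0.28249808]
 [ 0.76843139  0.0093161  -0.63986437]]
```

```bash
python3 - <<'E'
from h import *
o=arm.get_obs();p=o["ee_pos"];M=R.from_rotvec(o["eef_rot"]).as_matrix()
print(p)
for n,pts in(("scene",[(424,303),(416,300),(410,290),(400,285),(421,288),(418,275),(406,308)]),("top",[(430,220),(426,222),(432,228),(440,225),(450,240),(418,211),(418,204)])):
    im,D=eyes.read_camera(n)
    for a in pts:
        P=dep(n,D,*a);print(n,a,im[a[1],a[0]],D[a[1],a[0]].round(3),P.round(3),"tool",((P-p)@M).round(3))
E
```

```text
[ 0.61696632 -0.18964524  0.11371922]
scene (424, 303) [77 79 82] 0.7 [ 0.55  -0.283  0.198] tool [ 0.002  0.062 -0.128]
scene (416, 300) [79 82 85] 0.699 [ 0.54  -0.276  0.202] tool [ 0.001  0.052 -0.136]
scene (410, 290) [54 53 57] 0.749 [ 0.558 -0.235  0.176] tool [ 0.002  0.021 -0.095]
scene (400, 285) [47 48 51] 0.675 [ 0.514 -0.268  0.236] tool [ 0.013  0.035 -0.174]
scene (421, 288) [128 134 140] 0.999 [ 0.693 -0.1   -0.   ] tool [-0.021 -0.056  0.152]
scene (418, 275) [109 116 123] 0.829 [ 0.613 -0.181  0.139] tool [ 0.019 -0.009 -0.016]
scene (406, 308) [70 53 50] 0.831 [ 0.581 -0.204  0.094] tool [-0.04  -0.    -0.017]
top (430, 220) [ 96  98 101] 1.189 [ 0.585 -0.205  0.161] tool [ 0.013  0.003 -0.057]
top (426, 222) [93 96 96] 1.188 [ 0.581 -0.197  0.16 ] tool [ 0.013 -0.006 -0.057]
top (432, 228) [45 44 43] 1.169 [ 0.565 -0.206  0.176] tool [ 0.013 -0.004 -0.081]
top (440, 225) [ 96  99 100] 1.172 [ 0.571 -0.221  0.175] tool [ 0.012  0.013 -0.081]
top (450, 240) [25 26 24] 1.122 [ 0.531 -0.23   0.216] tool [ 0.018  0.006 -0.138]
top (418, 211) [ 93 101 107] 1.224 [ 0.612 -0.188  0.131] tool [ 0.011 -0.004 -0.014]
top (418, 204) [ 96 104 109] 1.213 [ 0.623 -0.186  0.145] tool [ 0.028 -0.001 -0.015]
```

```bash
python3 - <<'E'
from h import *
o=arm.get_obs();p=o["ee_pos"];M=R.from_rotvec(o["eef_rot"]).as_matrix()
for n in("scene","top"):
    im,D=eyes.read_camera(n);L=(cloud(n,D)-p)@M
    for z in np.arange(-.1,.03,.01):
        q=L[(abs(L[...,0])<.035)&(abs(L[...,1])<.06)&(L[...,2]>z)&(L[...,2]<=z+.01)]
        if len(q): print(n,z.round(3),len(q),"x",np.percentile(q[:,0],[3,97]).round(3),"y",np.percentile(q[:,1],[3,50,97]).round(3))
E
```

```text
scene -0.1 52 x [0.001 0.013] y [0.014 0.024 0.035]
scene -0.09 13 x [0.007 0.014] y [-0.002  0.014  0.025]
scene -0.08 1 x [0.007 0.007] y [0.012 0.012 0.012]
scene -0.07 8 x [0.007 0.011] y [-0.005  0.006  0.008]
scene -0.06 12 x [0.008 0.012] y [-0.003  0.005  0.007]
scene -0.05 8 x [0.009 0.011] y [-0.004  0.006  0.007]
scene -0.03 7 x [0.026 0.032] y [-0.007 -0.005 -0.   ]
scene -0.02 102 x [-0.032  0.034] y [-0.009 -0.003  0.001]
top -0.1 197 x [-0.008  0.015] y [-0.035 -0.006  0.035]
top -0.09 101 x [-0.006  0.015] y [-0.029  0.002  0.03 ]
top -0.08 40 x [0.005 0.013] y [-0.015 -0.001  0.012]
top -0.07 53 x [-0.003  0.013] y [-0.015 -0.005  0.012]
top -0.06 53 x [-0.003  0.013] y [-0.015 -0.006  0.011]
top -0.05 29 x [0.006 0.014] y [-0.014 -0.004  0.01 ]
top -0.04 1 x [0.002 0.002] y [-0.007 -0.007 -0.007]
top -0.03 2 x [0.033 0.033] y [-0.009 -0.008 -0.007]
top -0.02 85 x [-0.031  0.033] y [-0.01  -0.006 -0.001]
top -0.01 1 x [0.005 0.005] y [-0.005 -0.005 -0.005]
```

The depth shows the real finger tips about 42 mm short of the reported TCP, on the tool's axis (top camera tip at (430,220), tool z from -0.05 to -0.042). The rod is at tool z of about -0.013. I'll use an effective grasp offset of 61 mm: open, then advance 48 mm.

step_arm(
  series=[
    [[0,-0.002,0],[0,0,0],0.4],
    [[0,-0.003,0],[0,0,0],0.4],
    [[0,-0.003,0],[0,0,0],0.4],
    [[0,-0.003,0],[0,0,0],0.4],
    [[0,-0.003,0.01],[0,0,0],0.4],
  ],
)

```text
time: 3.62
ee_pos: [0.6234, -0.1848, 0.1081]
eef_rot: [-2.663, -0.524, -1.252]
force: [0.3, 0.5, 0.5]
width: 0.0513
```

step_arm(
  series=[
    [[0,0,0.01],[0,0,0],0.4],
    [[0,0,0.02],[0,0,0],0.4],
    [[0,0,0.03],[0,0,0],0.4],
    [[0,0,0.038],[0,0,0],0.4],
    [[0,0,0.038],[0,0,0],0.4],
  ],
)

```text
time: 4.03
ee_pos: [0.651, -0.1727, 0.082]
eef_rot: [-2.662, -0.524, -1.249]
force: [-1.0, 0.0, 0.2]
width: 0.0512
```

step_arm(
  series=[
    [[0,0,0],[0,0,0],1],
    [[0,0,0],[0,0,0],1],
    [[0,0,0],[0,0,0],1],
    [[0,0,0],[0,0,0],1],
    [[0,0,0],[0,0,0],1],
  ],
)

```text
time: 4.45
ee_pos: [0.6509, -0.173, 0.0824]
eef_rot: [-2.662, -0.524, -1.25]
force: [-0.5, 0.4, -1.0]
width: 0.0073
```

step_arm(
  series=[
    [[0.015,0,-0.001],[0,0,0],1],
    [[0.04,0,-0.004],[0,0,0],1],
    [[0.07,0,-0.007],[0,0,0],1],
    [[0.1,0,-0.01],[0,0,0],1],
    [[0.13,0,-0.013],[0,0,0],1],
  ],
)

```text
time: 4.87
ee_pos: [0.7186, -0.1445, 0.1917]
eef_rot: [-2.663, -0.523, -1.25]
force: [0.4, 1.0, -0.8]
width: 0.0076
```

step_arm(
  series=[
    [[0.01,0,-0.005],[0,0,0],1],
    [[0.02,0,-0.02],[0,0,0],1],
    [[0.02,0,-0.02],[0,0,0],1],
  ],
)

```text
time: 5.12
ee_pos: [0.718, -0.1462, 0.225]
eef_rot: [-2.662, -0.527, -1.259]
force: [0.9, -1.5, -0.3]
width: 0.0074
```

```bash
sed -i 's/^GO=.*/GO=.061/' h.py; cat >> h.py <<'E'
def rod(tag=None):
    "depth points near the grasp that are rod: tool-frame extents"
    o=arm.get_obs();p=o["ee_pos"];M=R.from_rotvec(o["eef_rot"]).as_matrix();g=p-M[:,2]*GO
    for n in("scene","top"):
        im,D=eyes.read_camera(n);L=(cloud(n,D)-g)@M
        h=cv2.cvtColor(im,cv2.COLOR_BGR2HSV)
        blue=cv2.inRange(h,(105,90,30),(130,255,255))>0
        m=(abs(L[...,1])<.012)&(abs(L[...,0])<.2)&(abs(L[...,2]-0)<.04+.1*0)
        q=L[m&(abs(L[...,0])>.016)];b=L[blue&(np.linalg.norm(L,axis=-1)<.15)]
        if len(q)>8:
            print(n,len(q),"x",np.percentile(q[:,0],[0,1,99,100]).round(3),"z=ax+b",np.polyfit(q[:,0],q[:,2],1).round(3),"y=ax+b",np.polyfit(q[:,0],q[:,1],1).round(3))
        if len(b): print("  sleeve",len(b),b.mean(0).round(3),"x",b[:,0].min().round(3),b[:,0].max().round(3))
        if tag: cv2.imwrite(f"pics/{tag}_{n}.png",im)
E
python3 - <<'E'
from h import *
rod("lift")
E
```

```text
scene 420 x [-0.2   -0.199  0.042  0.044] z=ax+b [-0.091 -0.006] y=ax+b [0.006 0.001]
  sleeve 38 [-0.048  0.002 -0.004] x -0.074 -0.037
top 140 x [-0.199 -0.199  0.041  0.043] z=ax+b [-0.097 -0.003] y=ax+b [ 0.007 -0.002]
```

View pics/lift_scene.png

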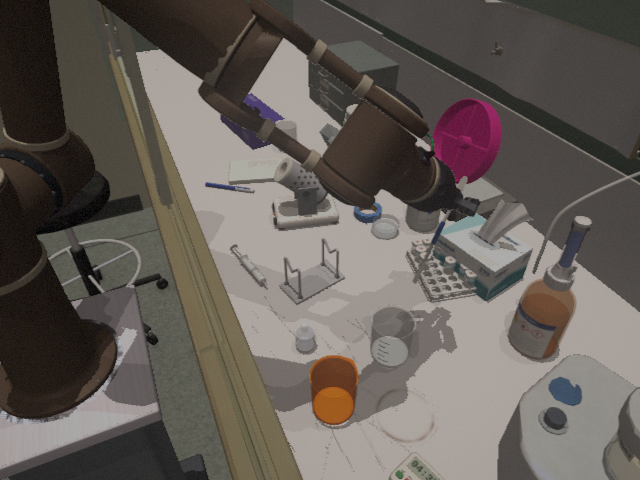

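```bash
python3 - <<'E'
from h import *
for n in("scene","top"):
    P=cloud(n,np.load(n+"0.npy"));y=np.radians(13.45);c=np.array([.4928,.0055])
    X=(P[...,:2]-c)@np.array([[np.cos(y),-np.sin(y)],[np.sin(y),np.cos(y)]])
    for s in(-1,1):
        m=(abs(X[...,0]-s*.0475)<.012)&(abs(X[...,1])<.04)&(P[...,2]>.03)&(P[...,2]<.095)
        q=X[m];z=P[m][:,2];lo,hi=np.percentile(q[:,1],[1,99])
        v=q[abs(z-.063)<.006] ;v=v[abs(v[:,1])<.012]
        print(n,s,len(q),"y",lo.round(4),hi.round(4),"mid",((lo+hi)/2).round(4),"x",np.median(q[:,0]).round(4),"V",len(v),v.mean(0).round(4))
y=np.radians(13.45);h=np.array([np.cos(y),np.sin(y),0]);c=np.array([.4928,.0055,0])
g=c+.02*h;Q=Rt(13.45,-5.4)
plan([([.60,-.10,.27],Rt(18,22)),(g+[0,0,.17],Q)],1.0,settle=2)
E
```

```text
scene -1 152 y -0.0256 0.0262 mid 0.0003 x -0.0485 V 17 [-0.048   0.0019]
scene 1 136 y -0.0258 0.0271 mid 0.0006 x 0.0465 V 17 [0.0467 0.0034]
top -1 75 y -0.0213 0.0292 mid 0.004 x -0.0481 V 19 [-0.0469  0.0018]
top 1 88 y -0.0229 0.0295 mid 0.0033 x 0.0469 V 15 [0.0473 0.0049]
[[[-0.0096, -0.0169, -0.0096], [-0.4, -5.6, 0.7], 1.0], [[-0.0193, -0.0337, -0.0193], [-0.7, -11.3, 1.4], 1.0], [[-0.0289, -0.0506, -0.0289], [-1.1, -16.9, 2.2], 1.0], [[-0.0385, -0.0674, -0.0385], [-1.5, -22.6, 2.9], 1.0], [[-0.0482, -0.0843, -0.0482], [-1.9, -28.2, 3.6], 1.0]]
[[[-0.0223, -0.0265, 0.0135], [-0.1, -5.5, 0.9], 1.0], [[-0.0445, -0.0529, 0.0269], [-0.3, -11.0, 1.8], 1.0], [[-0.0668, -0.0794, 0.0404], [-0.4, -16.4, 2.7], 1.0], [[-0.0891, -0.1059, 0.0539], [-0.5, -21.9, 3.6], 1.0], [[-0.1113, -0.1323, 0.0674], [-0.7, -27.4, 4.5], 1.0]]
[[[0.0, 0.0, 0.0], [0.0, 0.0, 0.0], 1.0], [[0.0, 0.0, 0.0], [0.0, 0.0, 0.0], 1.0]]
```

step_arm(
  series=[
    [[-0.01,-0.017,-0.01],[-0.4,-5.6,0.7],1],
    [[-0.019,-0.034,-0.019],[-0.7,-11.3,1.4],1],
    [[-0.029,-0.051,-0.029],[-1.1,-16.9,2.2],1],
    [[-0.039,-0.067,-0.039],[-1.5,-22.6,2.9],1],
    [[-0.048,-0.084,-0.048],[-1.9,-28.2,3.6],1],
  ],
)

```text
time: 5.63
ee_pos: [0.6225, -0.0943, 0.2112]
eef_rot: [-2.976, -0.474, -0.607]
force: [0.1, 1.5, -0.5]
width: 0.0075
```

step_arm(
  series=[
    [[-0.022,-0.026,0.013],[-0.1,-5.5,0.9],1],
    [[-0.044,-0.053,0.027],[-0.3,-11,1.8],1],
    [[-0.067,-0.079,0.04],[-0.4,-16.4,2.7],1],
    [[-0.089,-0.106,0.054],[-0.5,-21.9,3.6],1],
    [[-0.111,-0.132,0.067],[-0.7,-27.4,4.5],1],
  ],
)

```text
time: 6.05
ee_pos: [0.507, 0.0088, 0.1048]
eef_rot: [3.112, 0.371, -0.128]
force: [-0.3, 1.3, -0.6]
width: 0.0073
```

```bash
python3 - <<'E'
from h import *
y=np.radians(13.45);h=np.array([np.cos(y),np.sin(y),0]);c=np.array([.4924,.0072,0])
g=c+.02*h;Q=Rt(13.45,-5.4)
plan([(g+[0,0,.12],Q)],1.0,settle=2)
rod()
E
```

```text
[[[0.0017, -0.0008, 0.0227], [-0.1, -0.4, 0.1], 1.0], [[0.0034, -0.0016, 0.0454], [-0.3, -0.7, 0.2], 1.0], [[0.0034, -0.0016, 0.0454], [-0.3, -0.7, 0.2], 1.0], [[0.0034, -0.0016, 0.0454], [-0.3, -0.7, 0.2], 1.0]]
scene 228 x [-0.147 -0.146 -0.018 -0.017] z=ax+b [-0.094 -0.008] y=ax+b [0.019 0.003]
  sleeve 47 [-0.053  0.002 -0.004] x -0.073 -0.035
```

step_arm(
  series=[
    [[0.002,-0.001,0.023],[-0.1,-0.4,0.1],1],
    [[0.003,-0.002,0.045],[-0.3,-0.7,0.2],1],
    [[0.003,-0.002,0.055],[-0.3,-0.7,0.2],1],
    [[0.003,-0.002,0.065],[-0.3,-0.7,0.2],1],
    [[0.003,-0.002,0.07],[-0.3,-0.7,0.2],1],
  ],
)

```text
time: 6.57
ee_pos: [0.4986, 0.0127, 0.0295]
eef_rot: [3.108, 0.372, -0.161]
force: [-0.6, -0.4, 0.0]
width: 0.0071
```

```bash
python3 - <<'E'
from h import *
y=np.radians(13.45);h=np.array([np.cos(y),np.sin(y),0]);c=np.array([.4924,.0072,0])
g=c+.02*h;Q=Rt(13.45,-5.4)
print(arm.get_obs()["force"]);plan([(g+[0,0,.0675],Q,10)],1.0,settle=2)
rod("lay")
E
```

```text
[-0.58129252 -0.38270496  0.04390416]
[[[0.0031, 0.0013, 0.0073], [-0.1, 0.2, 0.1], 1.0], [[0.0061, 0.0027, 0.0146], [-0.2, 0.3, 0.2], 1.0], [[0.0092, 0.004, 0.0219], [-0.3, 0.5, 0.2], 1.0], [[0.0092, 0.004, 0.0219], [-0.3, 0.5, 0.2], 1.0], [[0.0092, 0.004, 0.0219], [-0.3, 0.5, 0.2], 1.0]]
scene 262 x [-0.148 -0.146  0.036  0.039] z=ax+b [0.055 0.009] y=ax+b [0.009 0.001]
  sleeve 37 [-0.057  0.003 -0.003] x -0.074 -0.038
```

step_arm(
  series=[
    [[0.003,0.001,0.007],[-0.1,0.2,0.1],1],
    [[0.006,0.003,0.014],[-0.2,0.3,0.2],1],
    [[0.009,0.004,0.018],[-0.3,0.5,0.2],1],
    [[0.009,0.004,0.021],[-0.3,0.5,0.2],1],
    [[0.009,0.004,0.022],[-0.3,0.5,0.2],1],
  ],
)

```text
time: 7.08
ee_pos: [0.5064, 0.0105, 0.007]
eef_rot: [3.105, 0.367, -0.146]
force: [-0.8, 0.5, -0.1]
width: 0.0075
```

```bash
python3 - <<'E'
from h import *
o=arm.get_obs();print(o["force"],o["ee_pos"])
def c(i,u,v,w,h,W,H): return cv2.resize(i[v:v+h,u:u+w],(W,H),interpolation=cv2.INTER_CUBIC)
s,_=eyes.read_camera("scene");t,_=eyes.read_camera("top")
cv2.imwrite("pics/m5.png",np.hstack([c(s,260,210,100,150,400,600),c(t,280,220,80,120,400,600)]))
E
```

```text
[-0.82301328  0.52787482 -0.0841652 ] [0.50639019 0.01049021 0.00704458]
```

View pics/m5.png

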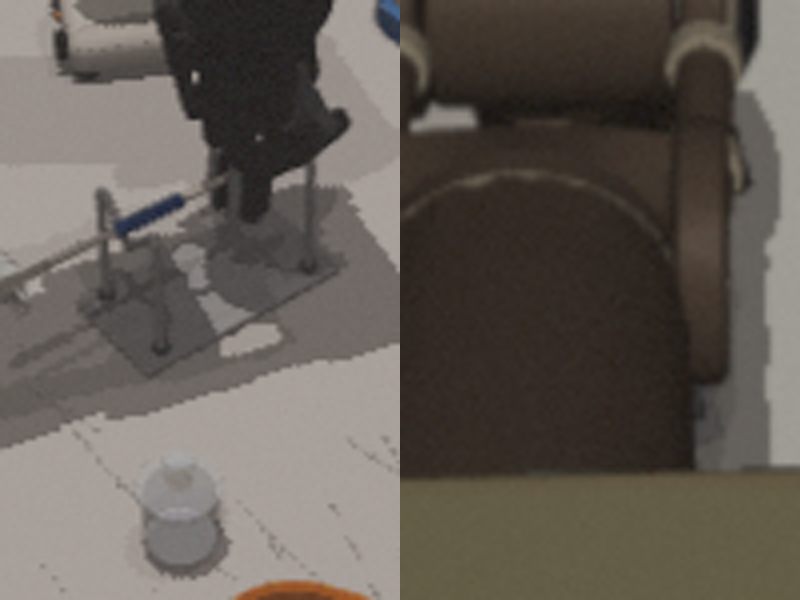

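The picture shows the rod in line over the back V at crop (120,230), with no contact yet. I lower it 3 mm more, then release.

step_arm(
  series=[
    [[0,0,0.002],[0,0,0],1],
    [[0,0,0.003],[0,0,0],1],
    [[0,0,0.003],[0,0,0],0.9],
    [[0,0,0.003],[0,0,0],0.7],
    [[0,0,0.003],[0,0,0],0.5],
  ],
)

```text
time: 7.6
ee_pos: [0.5059, 0.0105, 0.0043]
eef_rot: [3.105, 0.367, -0.146]
force: [0.2, -0.1, 0.6]
width: 0.0318
```

step_arm(
  series=[
    [[0,0,0],[0,0,0],0.4],
    [[0,0,0],[0,0,0],0.4],
    [[0,0,-0.03],[0,0,0],0.4],
    [[0,0,-0.06],[0,0,0],0.4],
    [[0,0,-0.09],[0,0,0],0.4],
  ],
)

```text
time: 8.02
ee_pos: [0.5132, 0.0125, 0.0942]
eef_rot: [3.106, 0.367, -0.15]
force: [0.8, 0.2, 0.0]
width: 0.0514
```

step_arm(
  series=[
    [[-0.02,0,-0.03],[0,0,0],0.4],
    [[-0.05,0,-0.06],[0,0,0],0.4],
    [[-0.08,0,-0.08],[0,0,0],0.4],
    [[-0.11,0,-0.1],[0,4,0],0.4],
    [[-0.13,0,-0.1],[0,8,0],0.4],
  ],
)

```text
time: 8.43
ee_pos: [0.3989, -0.016, 0.2106]
eef_rot: [-3.116, -0.37, -0.083]
force: [0.3, -0.9, 1.0]
width: 0.051
```

```bash
python3 - <<'E'
from h import *
def c(i,u,v,w,h,W,H): return cv2.resize(i[v:v+h,u:u+w],(W,H),interpolation=cv2.INTER_CUBIC)
s,D=eyes.read_camera("scene");t,_=eyes.read_camera("top")
P=cloud("scene",D);y=np.radians(13.45);cc=np.array([.4924,.0072,0])
X=(P-cc)@np.array([[np.cos(y),-np.sin(y),0],[np.sin(y),np.cos(y),0],[0,0,1]])
m=(abs(X[...,0])<.16)&(abs(X[...,1])<.018)&(X[...,2]>.05)&(X[...,2]<.085)
q=X[m];print(len(q),np.percentile(q[:,0],[0,2,98,100]).round(4))
for a in np.arange(-.14,.1,.02):
    k=q[(q[:,0]>=a)&(q[:,0]<a+.02)]
    if len(k): print(a.round(2),len(k),np.median(k,0).round(4))
b=cv2.inRange(cv2.cvtColor(s,cv2.COLOR_BGR2HSV),(105,90,30),(130,255,255))>0
k=X[b&m];print("sleeve",k.min(0).round(3),k.max(0).round(3),len(k))
cv2.imwrite("pics/m6.png",np.hstack([c(s,260,210,100,150,400,600),c(t,280,220,80,120,400,600)]))
E
```

```text
352 [-0.1272 -0.1233  0.0587  0.0653]
-0.14 14 [-0.1238 -0.      0.0702]
-0.12 30 [-1.102e-01 -1.000e-04  7.010e-02]
-0.1 26 [-0.0924 -0.0006  0.0709]
-0.08 25 [-0.0691 -0.0011  0.0717]
-0.06 76 [-0.0486 -0.0008  0.0727]
-0.04 37 [-0.0294 -0.0017  0.0732]
-0.02 24 [-0.0123 -0.0015  0.0728]
0.0 20 [ 0.0108 -0.0007  0.0724]
0.02 26 [ 0.033  -0.0009  0.0704]
0.04 68 [0.0467 0.0004 0.0711]
0.06 6 [0.0623 0.001  0.0714]
sleeve [-0.052 -0.005  0.069] [-0.016  0.002  0.076] 38
```

View pics/m6.png

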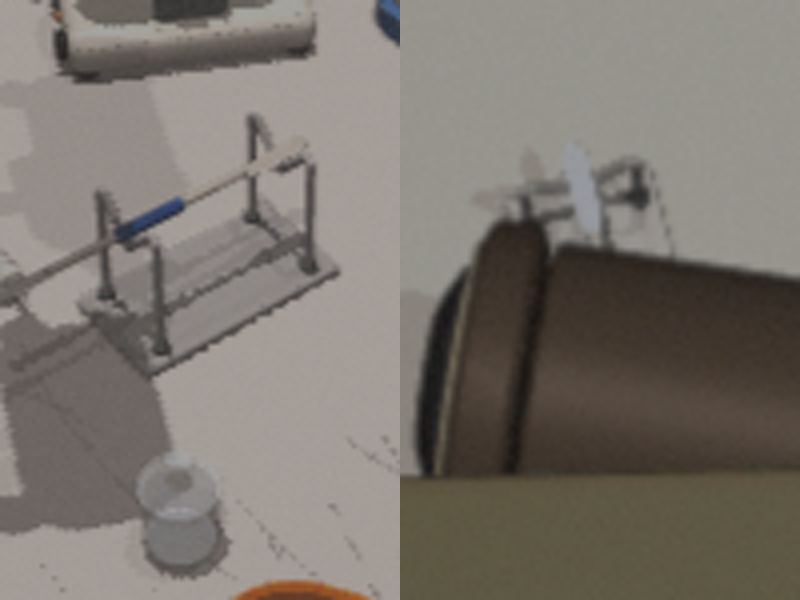

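It lies in both saddles (tip at rest x +63 mm, blade end at -127 mm, y within 2 mm). Next I take it near x = -80 mm, leaning 20 degrees.

```bash
python3 - <<'E'
from h import *
y=np.radians(13.45);h=np.array([np.cos(y),np.sin(y),0]);c=np.array([.4924,.0067,0.0665])
Q=Rt(13.45,20);g=c-.08*h
plan([(g-Q[:,2]*.06,Q),(g,Q,15)],0.4,settle=2)
E
```

```text
[[[0.0045, 0.0005, 0.0353], [-0.0, 4.4, -0.0], 0.4], [[0.009, 0.001, 0.0706], [-0.0, 8.8, -0.0], 0.4], [[0.0135, 0.0015, 0.1059], [-0.0, 13.2, -0.0], 0.4], [[0.018, 0.002, 0.1413], [-0.0, 17.5, -0.1], 0.4], [[0.0225, 0.002, 0.1556], [-0.0, 17.5, -0.1], 0.4]]
[[[0.0, 0.0, 0.015], [0.0, 0.0, 0.0], 0.4], [[0.0, 0.0, 0.03], [0.0, 0.0, 0.0], 0.4], [[0.0, 0.0, 0.045], [0.0, 0.0, 0.0], 0.4], [[0.0, 0.0, 0.045], [0.0, 0.0, 0.0], 0.4], [[0.0, 0.0, 0.045], [0.0, 0.0, 0.0], 0.4]]
```

step_arm(
  series=[
    [[0.005,0,0.035],[0,4.4,0],0.4],
    [[0.009,0.001,0.07],[0,8.8,0],0.4],
    [[0.014,0.001,0.106],[0,13.2,0],0.4],
    [[0.018,0.002,0.141],[0,17.5,0],0.4],
    [[0.018,0.002,0.141],[0,17.5,0],0.4],
  ],
)

```text
time: 8.95
ee_pos: [0.4044, -0.0093, 0.057]
eef_rot: [-3.031, -0.351, -0.508]
force: [-3.0, 1.7, -1.0]
width: 0.0513
```

```bash
python3 - <<'E'
from h import *
y=np.radians(13.45);h=np.array([np.cos(y),np.sin(y),0]);c=np.array([.4924,.0067,0.0665])
Q=Rt(13.45,20);g=c-.08*h
plan([(g,Q,15)],0.4,settle=2)
E
```

```text
[[[0.0032, 0.0013, 0.0138], [-0.1, 0.2, -0.1], 0.4], [[0.0065, 0.0027, 0.0275], [-0.2, 0.5, -0.2], 0.4], [[0.0097, 0.004, 0.0413], [-0.4, 0.7, -0.2], 0.4], [[0.0129, 0.0054, 0.055], [-0.5, 0.9, -0.3], 0.4], [[0.0129, 0.0054, 0.055], [-0.5, 0.9, -0.3], 0.4]]
[[[0.0, 0.0, 0.0], [0.0, 0.0, 0.0], 0.4]]
```

step_arm(
  series=[
    [[0.007,0.003,0.014],[-0.2,0.4,-0.1],0.4],
    [[0.013,0.005,0.028],[-0.3,0.6,-0.2],0.4],
    [[0.013,0.005,0.042],[-0.5,0.9,-0.3],0.4],
    [[0.013,0.005,0.055],[-0.5,0.9,-0.3],0.4],
    [[0.013,0.005,0.055],[-0.5,0.9,-0.3],0.4],
  ],
)

```text
time: 9.37
ee_pos: [0.436, -0.0062, 0.0087]
eef_rot: [-3.033, -0.357, -0.53]
force: [-0.5, 0.0, 0.3]
width: 0.0512
```

step_arm(
  series=[
    [[0,0,0],[0,0,0],0.7],
    [[0,0,0],[0,0,0],1],
    [[0,0,0],[0,0,0],1],
    [[0,0,0],[0,0,0],1],
    [[0,0,0],[0,0,0],1],
  ],
  force=45,
)

```text
time: 9.78
ee_pos: [0.4369, -0.0063, 0.0096]
eef_rot: [-3.032, -0.357, -0.533]
force: [1.1, 0.8, 0.4]
width: 0.0067
```

```bash
python3 - <<'E'
from h import *
o=arm.get_obs();print(o["ee_pos"],o["eef_rot"],o["force"],o["width"])
rod()
E
```

```text
[ 0.43685835 -0.00626678  0.00963603] [-3.03246081 -0.35748216 -0.53320162] [1.07084234 0.82061984 0.37042467] 0.006747382085412343
scene 876 x [-0.2   -0.196  0.119  0.127] z=ax+b [0.156 0.014] y=ax+b [0.001 0.   ]
  sleeve 50 [0.043 0.003 0.008] x 0.014 0.059
top 220 x [0.016 0.017 0.125 0.129] z=ax+b [ 0.37  -0.006] y=ax+b [-0.01  -0.001]
  sleeve 52 [ 0.042 -0.001  0.008] x 0.024 0.06
```

```bash
python3 - <<'E'
from h import *
a=np.array([.7433,-.1853,-.6428]);m=np.array([.5252,.2476,.137])
o=arm.get_obs();M=R.from_rotvec(o["eef_rot"]).as_matrix();g=o["ee_pos"]-M[:,2]*GO;print(g)
plan([(g+[0,0,.12],Rt(13.45,20)),([.39,.12,.28],Rt(0,5)),(m-a*.233,Rt(-14,-20))],1.0,settle=2)
E
```

```text
[ 0.41656428 -0.01124345  0.06681408]
[[[0.0102, -0.0, -0.0282], [-0.0, 0.0, -0.0], 1.0], [[0.0205, -0.0, -0.0564], [-0.0, 0.0, -0.0], 1.0], [[0.0307, -0.0001, -0.0846], [-0.1, 0.0, -0.0], 1.0], [[0.041, -0.0001, -0.1128], [-0.1, 0.1, -0.0], 1.0], [[0.045, -0.0266, -0.1304], [-0.7, -2.9, 2.6], 1.0]]
[[[0.0019, -0.0265, -0.018], [-0.6, -3.0, 2.6], 1.0], [[0.0038, -0.0529, -0.0361], [-1.2, -6.0, 5.3], 1.0], [[0.0058, -0.0794, -0.0541], [-1.8, -9.0, 7.9], 1.0], [[0.0077, -0.1059, -0.0722], [-2.3, -11.9, 10.5], 1.0], [[0.0026, -0.1428, -0.0757], [-1.8, -16.8, 13.5], 1.0]]
[[[-0.0144, -0.0345, -0.0018], [0.4, -5.0, 2.8], 1.0], [[-0.0288, -0.069, -0.0035], [0.7, -9.9, 5.6], 1.0], [[-0.0432, -0.1036, -0.0053], [1.1, -14.9, 8.4], 1.0], [[-0.0576, -0.1381, -0.007], [1.5, -19.9, 11.2], 1.0], [[-0.0576, -0.1381, -0.007], [1.5, -19.9, 11.2], 1.0]]
[[[0.0, 0.0, 0.0], [0.0, 0.0, 0.0], 1.0]]
```

step_arm(
  series=[
    [[0.01,0,-0.028],[0,0,0],1],
    [[0.02,0,-0.056],[0,0,0],1],
    [[0.031,0,-0.085],[0,0,0],1],
    [[0.041,0,-0.113],[0,0,0],1],
    [[0.045,-0.027,-0.13],[-0.7,-2.9,2.6],1],
  ],
)

```text
time: 10.3
ee_pos: [0.4329, 0.0107, 0.147]
eef_rot: [-3.057, -0.296, -0.484]
force: [1.5, 0.4, -0.1]
width: 0.0068
```

step_arm(
  series=[
    [[0.002,-0.026,-0.018],[-0.6,-3,2.6],1],
    [[0.004,-0.053,-0.036],[-1.2,-6,5.3],1],
    [[0.006,-0.079,-0.054],[-1.8,-9,7.9],1],
    [[0.008,-0.106,-0.072],[-2.3,-11.9,10.5],1],
    [[0.003,-0.143,-0.076],[-1.8,-16.8,13.5],1],
  ],
)

```text
time: 10.72
ee_pos: [0.3863, 0.1483, 0.2246]
eef_rot: [-3.131, 0.072, -0.037]
force: [0.6, 1.0, -1.3]
width: 0.007
```

step_arm(
  series=[
    [[-0.014,-0.035,-0.002],[0.4,-5,2.8],1],
    [[-0.029,-0.069,-0.004],[0.7,-9.9,5.6],1],
    [[-0.043,-0.104,-0.005],[1.1,-14.9,8.4],1],
    [[-0.058,-0.138,-0.007],[1.5,-19.9,11.2],1],
    [[-0.058,-0.138,-0.007],[1.5,-19.9,11.2],1],
  ],
)

```text
time: 11.13
ee_pos: [0.3342, 0.2925, 0.2305]
eef_rot: [-3.031, 0.366, 0.506]
force: [0.5, -0.4, -0.9]
width: 0.0074
```

```bash
python3 - <<'E'
from h import *
a=np.array([.7433,-.1853,-.6428]);m=np.array([.5252,.2476,.137])
plan([(m-a*.193,Rt(-14,-20))],1.0,settle=2)
rod("ins")
o=arm.get_obs();print(o["ee_pos"],o["eef_rot"],o["width"])
E
```

```text
[[[0.0174, -0.0012, 0.0082], [-0.2, -0.5, 0.1], 1.0], [[0.0347, -0.0024, 0.0163], [-0.3, -1.0, 0.3], 1.0], [[0.0347, -0.0024, 0.0163], [-0.3, -1.0, 0.3], 1.0], [[0.0347, -0.0024, 0.0163], [-0.3, -1.0, 0.3], 1.0]]
scene 186 x [-0.045 -0.044  0.12   0.121] z=ax+b [ 0.36  -0.004] y=ax+b [-0.003  0.001]
  sleeve 1 [0.026 0.004 0.005] x 0.026 0.026
top 32 x [0.061 0.061 0.126 0.127] z=ax+b [ 0.381 -0.007] y=ax+b [ 0.028 -0.002]
[0.33415357 0.28855936 0.23054673] [-3.03594443  0.36474912  0.50069058] 0.007068628802222851
```

step_arm(
  series=[
    [[0.017,-0.001,0.008],[-0.2,-0.5,0.1],1],
    [[0.035,-0.002,0.016],[-0.3,-1,0.3],1],
    [[0.035,-0.002,0.016],[-0.3,-1,0.3],1],
    [[0.035,-0.002,0.016],[-0.3,-1,0.3],1],
  ],
)

```text
time: 11.57
ee_pos: [0.3613, 0.2825, 0.2037]
eef_rot: [-3.035, 0.374, 0.531]
force: [-0.3, -0.2, -0.0]
width: 0.0071
```

```bash
cat >> h.py <<'E'
AX=np.array([.7433,-.1853,-.6428]);MO=np.array([.5252,.2476,.137]);SD=np.array([.2419,.9703,0]);UP=np.cross(AX,SD)  # tube frame: along, side (+y), normal
if UP[2]<0: UP=-UP
def tube(tag=None):
    "rod points in the tube frame: along axis (0 at mouth), side, up"
    B=np.stack([AX,SD,UP],1)
    for n in("scene","top"):
        im,D=eyes.read_camera(n);X=(cloud(n,D)-MO)@B
        m=(X[...,0]<-.008)&(X[...,0]>-.13)&(abs(X[...,1])<.02)&(abs(X[...,2])<.02)
        q=X[m]
        if len(q)>8:
            print(n,len(q),"tip",q[:,0].max().round(4))
            for w in(1,2):
                f=np.polyfit(q[:,0],q[:,w],1);print("  side" if w==1 else "  up",f.round(4))
        if tag: cv2.imwrite(f"pics/{tag}_{n}.png",im)
    o=arm.get_obs();M=R.from_rotvec(o["eef_rot"]).as_matrix();print("grasp in tube frame",((o["ee_pos"]-M[:,2]*GO-MO)@B).round(4),"axes of tool in tube B.T@M\n",(M.T@B).round(4),o["force"].round(2),o["width"],o["time"])
E
python3 - <<'E'
from h import *
tube("ins")
def c(n,u,v,w,h,W,H): return cv2.resize(cv2.imread(f"pics/ins_{n}.png")[v:v+h,u:u+w],(W,H),interpolation=cv2.INTER_CUBIC)
cv2.imwrite("pics/m7.png",np.hstack([c("scene",225,110,100,150,400,600),c("top",160,180,80,120,400,600)]))
E
```

```text
scene 79 tip -0.0506
  side [ 0.0165 -0.0052]
  up [-0.0177  0.0035]
top 19 tip -0.0081
  side [0.488 0.023]
  up [-0.1091 -0.0011]
grasp in tube frame [-0.1931 -0.0048  0.0015] axes of tool in tube B.T@M
 [[ 9.381e-01 -3.000e-04  3.463e-01]
 [-1.100e-03 -1.000e+00  2.100e-03]
 [ 3.463e-01 -2.300e-03 -9.381e-01]] [ 0.03 -1.38 -0.22] 0.007275843572973599 11.6667
```

View pics/m7.png

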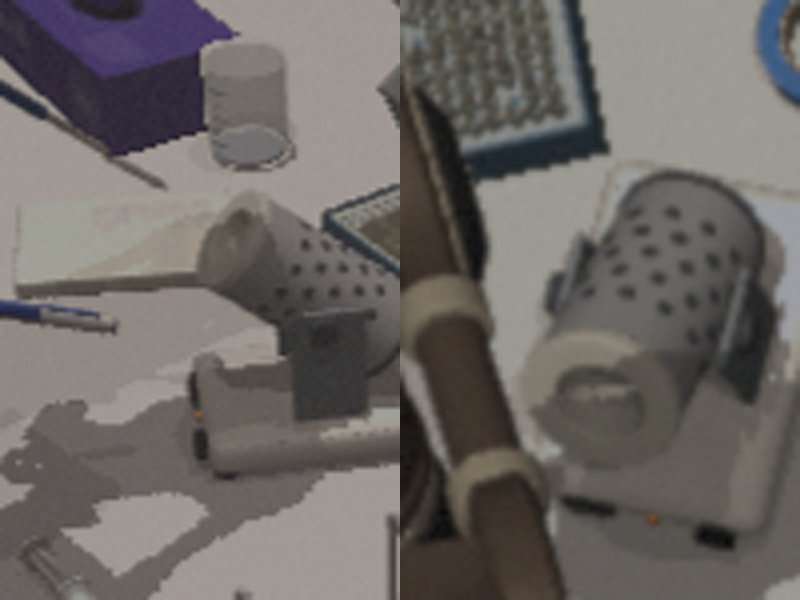

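The scene view shows the held spatula with its spoon tip at crop (165,185), pointing at the mouth, which is centred near crop (235,245). I check the mouth centre from the depth of the ring face.

```bash
python3 - <<'E'
from h import *
from scipy.optimize import least_squares
B=np.stack([AX,SD,UP],1)
for n in("scene","top"):
    im,D=eyes.read_camera(n);X=(cloud(n,D)-MO)@B
    m=(abs(X[...,0])<.005)&(np.hypot(X[...,1],X[...,2])<.045);q=X[m]
    r=np.hypot(q[:,1],q[:,2])
    A=np.c_[np.ones(len(q)),q[:,1:]];print(n,len(q),"plane",np.linalg.lstsq(A,q[:,0],rcond=None)[0].round(4),"side",np.percentile(q[:,1],[1,99]).round(4),"up",np.percentile(q[:,2],[1,99]).round(4),"rmin",np.percentile(r,[1,99]).round(4))
    h=cv2.convexHull(q[:,1:].astype(np.float32))[:,0]
    f=least_squares(lambda c:np.hypot(*(h-c).T)-.0325,[0,0],loss="soft_l1",f_scale=.001);print("  centre",f.x.round(4))
    w=X[(X[...,0]>.02)&(X[...,0]<.1)&(np.hypot(X[...,1],X[...,2])<.045)]
    f=least_squares(lambda c:np.hypot(w[:,1]-c[0]-c[2]*w[:,0],w[:,2]-c[1]-c[3]*w[:,0])-.0325,[0,0,0,0],loss="soft_l1",f_scale=.001);print("  tube axis side,up,slopes",f.x.round(4),len(w))
E
```

```text
scene 288 plane [-0.0011 -0.0288  0.0043] side [-0.0377  0.0232] up [-0.0303  0.0303] rmin [0.0118 0.0383]
  centre [-0.0066 -0.0011]
  tube axis side,up,slopes [-0.0001 -0.0009 -0.0888 -0.0543] 784
top 482 plane [-0.0016 -0.0087  0.0001] side [-0.0343  0.0256] up [-0.0311  0.0305] rmin [0.014  0.0353]
  centre [-0.0042 -0.0009]
  tube axis side,up,slopes [-0.0032 -0.0028  0.0072 -0.0137] 1017
```

Mouth centre: side about -5 mm and up -1 mm in my frame. The rod line passes at side -5 and up about 0.5 mm, so it is on the axis. I go straight in.

step_arm(
  series=[
    [[0.019,-0.001,0.007],[0,0,0],1],
    [[0.038,-0.001,0.014],[0,0,0],1],
    [[0.056,-0.001,0.021],[0,0,0],1],
    [[0.07,-0.001,0.026],[0,0,0],1],
    [[0.07,-0.001,0.026],[0,0,0],1],
  ],
)

```text
time: 12.18
ee_pos: [0.418, 0.2701, 0.156]
eef_rot: [-3.035, 0.373, 0.527]
force: [-0.3, 0.8, -0.5]
width: 0.007
```

```bash
python3 - <<'E'
from h import *
tube()
E
```

```text
scene 223 tip -0.0083
  side [ 0.0968 -0.001 ]
  up [0.1016 0.0111]
grasp in tube frame [-0.1192 -0.0034  0.0018] axes of tool in tube B.T@M
 [[ 9.381e-01  3.000e-04  3.464e-01]
 [-3.000e-04 -1.000e+00  1.700e-03]
 [ 3.464e-01 -1.700e-03 -9.381e-01]] [ 0.17 -0.04  0.13] 0.0068485766664268906 12.2833
```

step_arm(
  series=[
    [[0.012,0,0.0045],[0,0,0],1],
    [[0.024,0,0.009],[0,0,0],1],
    [[0.036,0,0.0135],[0,0,0],1],
    [[0.042,0,0.0155],[0,0,0],1],
    [[0.042,0,0.0155],[0,0,0],1],
  ],
)

```text
time: 12.7
ee_pos: [0.4506, 0.262, 0.1273]
eef_rot: [-3.034, 0.373, 0.53]
force: [0.6, 0.1, -0.4]
width: 0.007
```

step_arm(
  series=[
    [[0.002,0,0.0007],[0,0,0],1],
    [[0.004,0,0.0014],[0,0,0],1],
    [[0.006,0,0.0021],[0,0,0],1],
    [[0.006,0,0.0021],[0,0,0],1],
  ],
)

```text
time: 13.03
ee_pos: [0.4555, 0.2608, 0.1232]
eef_rot: [-3.034, 0.373, 0.53]
force: [-0.1, 0.3, -0.2]
width: 0.0071
```

```bash
python3 - <<'E'
from h import *
tube()
print(arm.get_obs()["force"]@AX)
E
```

```text
scene 223 tip -0.0083
  side [ 0.0053 -0.0092]
  up [0.0281 0.0034]
grasp in tube frame [-0.0667 -0.0038  0.0012] axes of tool in tube B.T@M
 [[ 9.385e-01 -8.000e-04  3.452e-01]
 [-1.700e-03 -1.000e+00  2.100e-03]
 [ 3.452e-01 -2.500e-03 -9.385e-01]] [-1.18 -0.5  -0.38] 0.007273082861398143 13.1333
-0.5410211445187171
```

step_arm(
  series=[
    [[0.002,0,0.0007],[0,0,0],1],
    [[0.004,0,0.0014],[0,0,0],1],
    [[0.006,0,0.0021],[0,0,0],1],
    [[0.008,0,0.0028],[0,0,0],1],
    [[0.008,0,0.0028],[0,0,0],1],
  ],
)

```text
time: 13.55
ee_pos: [0.4613, 0.2595, 0.1181]
eef_rot: [-3.033, 0.373, 0.532]
force: [-2.7, 1.8, 2.2]
width: 0.007
```

```bash
python3 - <<'E'
from h import *
o=arm.get_obs();M=R.from_rotvec(o["eef_rot"]).as_matrix();B=np.stack([AX,SD,UP],1)
print(((o["ee_pos"]-M[:,2]*GO-MO)@B).round(4),o["force"],o["force"]@AX,o["width"])
E
```

```text
[-0.0585 -0.0038  0.0011] [-2.70311059  1.79051582  2.16915549] -3.7353378309552165 0.007034884680423186
```

step_arm(
  series=[
    [[0.001,0,0.0004],[0,0,0],1],
    [[0.002,0,0.0007],[0,0,0],1],
    [[0.003,0,0.0011],[0,0,0],1],
    [[0.0035,0,0.0013],[0,0,0],1],
  ],
)

```text
time: 13.88
ee_pos: [0.4639, 0.2589, 0.1157]
eef_rot: [-3.033, 0.373, 0.533]
force: [-3.3, 1.1, 2.9]
width: 0.0073
```

step_arm(
  series=[
    [[0.0005,0,0.0002],[0,0,0],1],
    [[0.001,0,0.0004],[0,0,0],1],
  ],
)

```text
time: 14.05
ee_pos: [0.4638, 0.2589, 0.1153]
eef_rot: [-3.032, 0.373, 0.537]
force: [-6.6, 1.1, 6.3]
width: 0.0069
```

```bash
python3 - <<'E'
from h import *
o=arm.get_obs();M=R.from_rotvec(o["eef_rot"]).as_matrix();B=np.stack([AX,SD,UP],1)
print(((o["ee_pos"]-M[:,2]*GO-MO)@B).round(4),o["force"],o["force"]@AX,o["width"])
E
```

```text
[-0.0546 -0.0037  0.0007] [-6.58925037  1.10894196  6.2587324 ] -9.126389928043437 0.006910878680961483
```

The force jumped from about 4 to 9 N, so the cup is at its stop. I hold.

step_arm(
  series=[
    [[0,0,0],[0,0,0],1],
    [[0,0,0],[0,0,0],1],
    [[0,0,0],[0,0,0],1],
    [[0,0,0],[0,0,0],1],
    [[0,0,0],[0,0,0],1],
  ],
)

```text
time: 14.47
ee_pos: [0.4638, 0.259, 0.1154]
eef_rot: [-3.032, 0.373, 0.537]
force: [-3.7, 0.3, 3.8]
width: 0.0069
```

step_arm(
  series=[
    [[0,0,0],[0,0,0],1],
    [[0,0,0],[0,0,0],1],
    [[0,0,0],[0,0,0],1],
    [[0,0,0],[0,0,0],1],
    [[0,0,0],[0,0,0],1],
  ],
)

```text
time: 14.88
ee_pos: [0.4638, 0.259, 0.1155]
eef_rot: [-3.032, 0.373, 0.537]
force: [-4.3, 1.2, 4.5]
width: 0.0071
```

step_arm(
  series=[
    [[0,0,0],[0,0,0],1],
    [[0,0,0],[0,0,0],1],
    [[0,0,0],[0,0,0],1],
    [[0,0,0],[0,0,0],1],
    [[0,0,0],[0,0,0],1],
  ],
)

```text
time: 15.3
ee_pos: [0.4638, 0.259, 0.1154]
eef_rot: [-3.032, 0.373, 0.537]
force: [-2.4, 1.6, 3.3]
width: 0.0072
```

step_arm(
  series=[
    [[0,0,0],[0,0,0],1],
    [[0,0,0],[0,0,0],1],
    [[0,0,0],[0,0,0],1],
    [[0,0,0],[0,0,0],1],
    [[0,0,0],[0,0,0],1],
  ],
)

```text
time: 15.72
ee_pos: [0.4638, 0.259, 0.1154]
eef_rot: [-3.032, 0.373, 0.537]
force: [-3.4, 0.4, 4.4]
width: 0.007
```

step_arm(
  series=[
    [[0,0,0],[0,0,0],1],
    [[0,0,0],[0,0,0],1],
    [[0,0,0],[0,0,0],1],
    [[0,0,0],[0,0,0],1],
    [[0,0,0],[0,0,0],1],
  ],
)

```text
time: 16.13
ee_pos: [0.4638, 0.259, 0.1154]
eef_rot: [-3.032, 0.373, 0.537]
force: [-3.2, 0.2, 3.3]
width: 0.0071
```

```bash
python3 - <<'E'
from h import *
tube()
plan([(MO-AX*.055-SD*.0037-AX*.15,Rt(-14,-20),30)],1.0,settle=1)
E
```

```text
scene 207 tip -0.0093
  side [-0.0272 -0.0109]
  up [-0.0059  0.0013]
grasp in tube frame [-0.0547 -0.0037  0.0008] axes of tool in tube B.T@M
 [[ 9.400e-01 -7.000e-04  3.412e-01]
 [-1.600e-03 -1.000e+00  2.100e-03]
 [ 3.412e-01 -2.500e-03 -9.400e-01]] [-2.72  2.32  3.9 ] 0.0069541688927738715 16.2333
[[[-0.0236, 0.0, -0.0084], [0.0, 0.0, -0.0], 1.0], [[-0.0472, 0.0, -0.0169], [0.0, 0.0, -0.0], 1.0], [[-0.0707, 0.0001, -0.0253], [0.1, 0.0, -0.0], 1.0], [[-0.0943, 0.0001, -0.0337], [0.1, 0.0, -0.0], 1.0], [[-0.1179, 0.0001, -0.0421], [0.1, 0.0, -0.0], 1.0]]
[[[-0.0236, -0.0, -0.0084], [0.0, 0.0, -0.0], 1.0], [[-0.0236, -0.0, -0.0084], [0.0, 0.0, -0.0], 1.0]]
```

step_arm(
  series=[
    [[-0.02,0,-0.0073],[0,0,0],1],
    [[-0.044,0,-0.016],[0,0,0],1],
    [[-0.068,0,-0.0248],[0,0,0],1],
    [[-0.092,0,-0.0335],[0,0,0],1],
    [[-0.118,0,-0.042],[0,0,0],1],
  ],
)

```text
time: 16.65
ee_pos: [0.3712, 0.2821, 0.1951]
eef_rot: [-3.033, 0.375, 0.531]
force: [0.8, 1.3, 0.2]
width: 0.0068
```

step_arm(
  series=[
    [[-0.03,0,-0.011],[0,0,0],1],
    [[-0.03,0,-0.011],[0,0,0],1],
  ],
)

```text
time: 16.82
ee_pos: [0.3474, 0.2894, 0.2186]
eef_rot: [-3.032, 0.371, 0.522]
force: [0.8, 0.3, 0.0]
width: 0.007
```

```bash
python3 - <<'E'
from h import *
tube();rod("out")
E
```

```text
scene 55 tip -0.0734
  side [ 0.0167 -0.001 ]
  up [0.0004 0.0071]
top 35 tip -0.0711
  side [0.2783 0.0196]
  up [0.0426 0.0108]
grasp in tube frame [-0.2105 -0.0032  0.0014] axes of tool in tube B.T@M
 [[ 9.369e-01 -6.000e-04  3.497e-01]
 [-8.000e-04 -1.000e+00  5.000e-04]
 [ 3.497e-01 -8.000e-04 -9.369e-01]] [ 0.3  -0.51 -0.07] 0.007260744028537143 16.9167
scene 174 x [-0.046 -0.044  0.119  0.121] z=ax+b [ 0.362 -0.004] y=ax+b [0.001 0.001]
  sleeve 3 [0.03  0.002 0.007] x 0.027 0.033
```

The blade end is where it was in the grip (x of about -45 mm), so there was no slip. The hold force of about 5 N after the 9 N jump fits the cup being fully in. Now I carry it back to the rest.

```bash
python3 - <<'E'
from h import *
y=np.radians(13.45);h=np.array([np.cos(y),np.sin(y),0]);c=np.array([.4924,.0067,0])
Q=Rt(13.45,19.9);g=c-.018*h
plan([([.36,.16,.31],Rt(-2,0)),(g+[0,0,.19],Q)],1.0,settle=2)
E
```

```text
[[[0.007, 0.0303, -0.0115], [-0.5, 4.9, -3.0], 1.0], [[0.0141, 0.0605, -0.0231], [-1.0, 9.8, -6.0], 1.0], [[0.0211, 0.0908, -0.0346], [-1.4, 14.8, -9.0], 1.0], [[0.0282, 0.1211, -0.0462], [-1.9, 19.7, -12.0], 1.0], [[0.0564, 0.1375, -0.0386], [-1.6, 22.4, -14.3], 1.0]]
[[[0.0184, 0.022, 0.0174], [0.4, 2.8, -2.2], 1.0], [[0.0368, 0.0439, 0.0349], [0.8, 5.7, -4.4], 1.0], [[0.0552, 0.0659, 0.0523], [1.1, 8.5, -6.6], 1.0], [[0.0735, 0.0879, 0.0697], [1.5, 11.3, -8.7], 1.0], [[0.0919, 0.1098, 0.0871], [1.9, 14.1, -10.9], 1.0]]
[[[0.0092, 0.0253, 0.0201], [0.4, 2.8, -2.2], 1.0], [[0.0092, 0.0253, 0.0201], [0.4, 2.8, -2.2], 1.0], [[0.0092, 0.0253, 0.0201], [0.4, 2.8, -2.2], 1.0]]
```

step_arm(
  series=[
    [[0.007,0.03,-0.012],[-0.5,4.9,-3],1],
    [[0.014,0.061,-0.023],[-1,9.8,-6],1],
    [[0.021,0.091,-0.035],[-1.4,14.8,-9],1],
    [[0.028,0.121,-0.046],[-1.9,19.7,-12],1],
    [[0.056,0.138,-0.039],[-1.6,22.4,-14.3],1],
  ],
)

```text
time: 17.43
ee_pos: [0.3807, 0.1368, 0.2366]
eef_rot: [-3.134, -0.011, -0.094]
force: [1.4, -0.0, -1.1]
width: 0.007
```

step_arm(
  series=[
    [[0.018,0.022,0.017],[0.4,2.8,-2.2],1],
    [[0.037,0.044,0.035],[0.8,5.7,-4.4],1],
    [[0.055,0.066,0.052],[1.1,8.5,-6.6],1],
    [[0.074,0.088,0.07],[1.5,11.3,-8.7],1],
    [[0.092,0.11,0.087],[1.9,14.1,-10.9],1],
  ],
)

```text
time: 17.85
ee_pos: [0.4796, 0.0258, 0.1533]
eef_rot: [-3.056, -0.307, -0.477]
force: [1.1, 1.0, -0.6]
width: 0.007
```

```bash
python3 - <<'E'
from h import *
y=np.radians(13.45);h=np.array([np.cos(y),np.sin(y),0]);c=np.array([.4924,.0067,0])
Q=Rt(13.45,19.9);g=c-.018*h
plan([(g+[0,0,.12],Q)],1.0,settle=2)
E
```

```text
[[[-0.0055, 0.0071, 0.0299], [0.2, 0.7, -0.6], 1.0], [[-0.0111, 0.0142, 0.0599], [0.3, 1.4, -1.3], 1.0], [[-0.0166, 0.0214, 0.0898], [0.5, 2.1, -1.9], 1.0], [[-0.0166, 0.0214, 0.0898], [0.5, 2.1, -1.9], 1.0], [[-0.0166, 0.0214, 0.0898], [0.5, 2.1, -1.9], 1.0]]
```

step_arm(
  series=[
    [[-0.006,0.007,0.03],[0.2,0.7,-0.6],1],
    [[-0.011,0.014,0.06],[0.3,1.4,-1.3],1],
    [[-0.017,0.021,0.09],[0.5,2.1,-1.9],1],
    [[-0.017,0.021,0.09],[0.5,2.1,-1.9],1],
    [[-0.017,0.021,0.09],[0.5,2.1,-1.9],1],
  ],
)

```text
time: 18.27
ee_pos: [0.4921, 0.007, 0.0591]
eef_rot: [-3.036, -0.354, -0.519]
force: [0.5, -0.4, -0.3]
width: 0.0071
```

```bash
cat >> h.py <<'E'
def lie(zlo,zhi,tag=None):
    y=np.radians(13.45);c=np.array([.4924,.0067,0]);B=np.array([[np.cos(y),-np.sin(y),0],[np.sin(y),np.cos(y),0],[0,0,1]])
    for n in("scene","top"):
        s,D=eyes.read_camera(n);X=(cloud(n,D)-c)@B
        m=(abs(X[...,0])<.16)&(abs(X[...,1])<.018)&(X[...,2]>zlo)&(X[...,2]<zhi);q=X[m]
        if len(q)>8:
            k=q[(q[:,0]>.06)|(q[:,0]<-.055)]
            print(n,len(q),"x",q[:,0].min().round(4),q[:,0].max().round(4),"tip yz",np.median(q[q[:,0]>q[:,0].max()-.02],0).round(4))
        b=cv2.inRange(cv2.cvtColor(s,cv2.COLOR_BGR2HSV),(105,90,30),(130,255,255))>0
        k=X[b&m]
        if len(k): print("  sleeve",k.min(0).round(3),k.max(0).round(3),len(k))
        if tag: cv2.imwrite(f"pics/{tag}_{n}.png",s)
E
python3 - <<'E'
from h import *
y=np.radians(13.45);h=np.array([np.cos(y),np.sin(y),0]);c=np.array([.4924,.0067,0])
Q=Rt(13.45,19.9);g=c-.018*h
lie(.095,.14)
plan([(g+[0,0,.0685],Q,15)],1.0,settle=2)
E
```

```text
scene 333 x -0.0697 0.1218 tip yz [ 1.103e-01 -1.000e-04  1.186e-01]
  sleeve [ 0.014 -0.005  0.119] [0.04  0.    0.126] 37
top 229 x 0.001 0.1238 tip yz [0.1134 0.0011 0.1221]
  sleeve [ 0.006 -0.002  0.12 ] [0.041 0.004 0.13 ] 56
[[[-0.0046, -0.0001, 0.0122], [0.0, -0.0, -0.0], 1.0], [[-0.0092, -0.0002, 0.0243], [0.0, -0.0, -0.0], 1.0], [[-0.0138, -0.0003, 0.0365], [0.1, -0.0, -0.0], 1.0], [[-0.0185, -0.0004, 0.0487], [0.1, -0.0, -0.0], 1.0], [[-0.0185, -0.0004, 0.0487], [0.1, -0.0, -0.0], 1.0]]
[[[0.0, 0.0, 0.0], [0.0, 0.0, 0.0], 1.0]]
```

Tip at +123 mm, blade end at -70 mm, level and centred. I lower it.

step_arm(
  series=[
    [[-0.005,0,0.012],[0,0,0],1],
    [[-0.009,0,0.024],[0,0,0],1],
    [[-0.014,0,0.036],[0,0,0],1],
    [[-0.018,0,0.046],[0,0,0],1],
    [[-0.019,0,0.049],[0,0,0],1],
  ],
)

```text
time: 18.78
ee_pos: [0.4961, 0.0072, 0.0119]
eef_rot: [-3.035, -0.359, -0.537]
force: [-0.7, -0.2, -0.6]
width: 0.0071
```

step_arm(
  series=[
    [[0,0,0],[0,0,0],1],
    [[-0.0007,0,0.0018],[0,0,0],1],
    [[-0.0007,0,0.0018],[0,0,0],0.95],
    [[-0.0007,0,0.0018],[0,0,0],0.8],
    [[-0.0007,0,0.0018],[0,0,0],0.6],
  ],
)

```text
time: 19.2
ee_pos: [0.4969, 0.0071, 0.0109]
eef_rot: [-3.035, -0.36, -0.54]
force: [-0.7, -0.4, 0.6]
width: 0.0274
```

step_arm(
  series=[
    [[0,0,0],[0,0,0],0.5],
    [[0,0,0],[0,0,0],0.5],
    [[0,0,-0.01],[0,0,0],0.5],
    [[0,0,-0.03],[0,0,0],0.5],
    [[0,0,-0.06],[0,0,0],0.5],
  ],
)

```text
time: 19.62
ee_pos: [0.4746, 0.0028, 0.0657]
eef_rot: [-3.035, -0.359, -0.531]
force: [0.3, 0.9, -0.0]
width: 0.043
```

step_arm(
  series=[
    [[0,0,-0.035],[0,0,0],0.5],
    [[0,0,-0.07],[0,0,0],0.5],
    [[0,0,-0.1],[0,0,0],0.5],
    [[0,0,-0.13],[0,0,0],0.5],
    [[0,0,-0.13],[0,0,0],0.5],
  ],
)

```text
time: 20.03
ee_pos: [0.4351, -0.0088, 0.1948]
eef_rot: [-3.036, -0.359, -0.551]
force: [1.2, -0.7, 0.6]
width: 0.0427
```

```bash
python3 - <<'E'
from h import *
lie(.05,.085,"end")
a=cv2.imread("pics/end_scene.png")[150:390,250:430]
cv2.imwrite("pics/m8.png",cv2.resize(a,(450,600),interpolation=cv2.INTER_CUBIC))
o=arm.get_obs();print(o["force"],o["ee_pos"],o["width"])
E
```

```text
scene 286 x -0.0644 0.1229 tip yz [ 0.1132 -0.0004  0.0713]
  sleeve [ 0.007 -0.004  0.069] [0.045 0.002 0.075] 41
top 308 x -0.0484 0.1266 tip yz [0.1152 0.0025 0.0708]
  sleeve [ 0.008 -0.001  0.067] [0.044 0.005 0.078] 53
[-0.20030491  1.10341929 -0.74166374] [ 0.43266228 -0.00791359  0.18973491] 0.04255386786427879
```

View pics/m8.png

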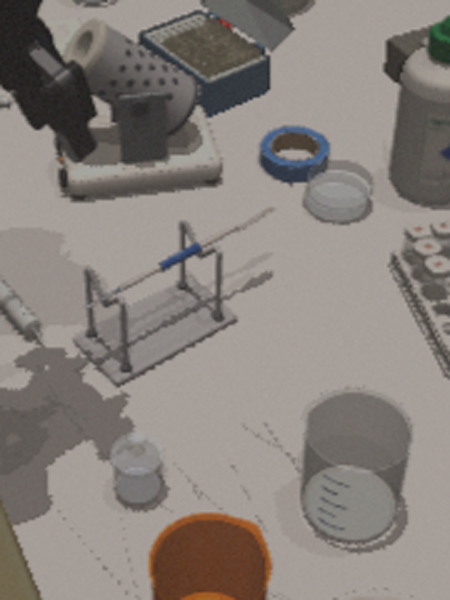

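```bash
python3 -c "
from rig import arm
arm.job_done()"
```

```text
the job is handed in; nothing more can be done
```

The spatula is sterilised and lies in both saddles of the rest with the spoon well out past the far end. I handed the job in just after 20 s, and it gave no verdict.

**Moves:** I took the spatula by its spoon half, lifted it out of the beaker and laid it on the rest. I took it again by the blade half and put the spoon down the tube. I pushed until the force jumped from about 4 N to 9 N, which I took as the cup's stop, and held it for about 2.3 s at about 5 N. Then I laid it back on the rest.

**Last checks:**
- **Spatula:** the spoon tip is about 123–127 mm from the rest's middle along its length, and the middle of the spatula is about 26 mm out. It is within about 3 mm of the centre line, level, and resting in both saddles.
- **Beaker and weighing bottle:** both stood upright in the last picture. The gripper was clear of everything.

**What failed or disagreed:**
- **First grasp:** it closed on nothing. The depth images showed the real finger tips about 42 mm short of the reported TCP, so I used a grasp offset of 61 mm from then on, and both later grasps held.
- **Spoon tip after the press:** the camera put it about 5 mm nearer the grip than before. The blade end had not moved in the grip, so I took this as depth noise and not slip.
- **Cup travel:** I judged it from the force and position only. I could not see the cup, either pressed in or out again.

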